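# Make up a packing stack on the magnetic holding block

## Robot

A 6-joint arm with a two-finger parallel gripper is mounted at the origin on the work surface. World frame = base frame: x ahead of the robot, y to its left, z up, the work surface at z = 0. Lengths are in mm, angles in rad, forces in N, time in s.
With the tool pointing down it reaches from about 350 to 875 mm from the base axis. Payload 4.2 kg.
Tool frame: the origin (TCP) lies at the very end of the fingers, on their centre line; the grasp point (between the pads) lies 19 mm behind it; z points along the fingers, y is the line along which they close (so a half turn about z gives the same grasp; the last joint's range is limited). The gripper opens to 85 mm and grips with 20 to 120 N. Pads are 22 mm wide; open, the fingers measure 114 mm over their backs; the gripper's body (76 mm by 85 mm) begins 54 mm behind the grasp point. The pads swing forward as they close: fully open they stand 13 mm farther back than shut.
Start: joints at [-0.97, 0.385, 0.008, 0, -1.194, -0.259], TCP at [209.504, -588.818, 231.312] pointing down, gripper open.
Joint ranges: [-3.14, 3.14], [-1.21, 2.06], [-1.07, 1.41], [-3.16, 2.05], [-2.99, -0.16], [-3.1, 3.1]. Speed limits (rad/s): [2.79, 2.79, 3.14, 3.14, 3.14, 3.14].

## Interface

Orientations are given as a unit quaternion [x, y, z, w].
In Python, from bench import arm gives the robot as it stands. The module is installed in compiled form; this text tells all that it offers.
- The arm moves only by the tool drive_tool, never from a script. Its argument "targets" is a list of rows, each a list of 5 numbers: the closure, from -1 (fully open) to 1 (shut), then the shift along the tool's x, y, z in mm, then the turn about the tool's z in degrees. In form: [[grip, tx, ty, tz, roll], ...]. A call has 1 to 12 rows; each row is the pose to reach, as a shift and turn from the pose commanded when the call began, along the tool's axes at that moment; what a row does not reach only later rows make up. A row lasts 1/10 s, in which the tool goes at most 50 mm and 8.59 degrees, less where a joint would pass 70% of its speed; a pose out of reach is approached as far as the arm can. A call with a gripper value outside its range is refused whole. The fingers move at their own pace and stop on an object; the grip force is fixed at half the most. Time passes only in rows, so rows that repeat a pose let the fingers close. It gives the time, the measured TCP pose, the force, the opening and the grip force at its end, in the units of the state.
- arm.read_state(): the state, without advancing time (a new reading comes with each control period).
- arm.get_image(name): name is "scene" or "top" or "wrist"; returns the picture (480x640x3 uint8, blue, green, red); there is no depth.
- arm.camera_params(name): a dict with "fov_y" (degrees; the focal length in pixels is half the picture's height over the tangent of half this angle, whatever the lens; pixels are square), "cx", "cy" (the principal point, pixels), "D" ([k1, k2, p1, p2, k3] as OpenCV has them; the pictures are not rectified), "rvec" (rotation vector, rad) and "tvec" (3), from world to camera coordinates, as OpenCV has them; the wrist camera has in their place "tool_from_camera" (4x4, takes a point from camera to tool coordinates, whose origin is the TCP and whose axes are the flange's). Camera axes: x right, y down, z forward; pixel columns grow to the right and rows downward; lengths in mm; the calibration is good to about 2 mm. A picture is of the moment at which its call begins: read the wrist's pose just before it. camera_params takes no time and is no camera call.
- arm.job_done(): hands the job in; it is judged then, once.
The state is a dict: "clock": time; "joints": joint angles; "joint_vel": joint speeds; "joint_efforts": joint torques, N m; "position": TCP position; "ee_rot": TCP orientation; "contact_force": force on the tool from outside, world axes, zero at the start; "wrist_torque": the same for the moment, N m; "gripper_width": finger opening in mm; "grasp_force": force on a finger pad.
Only numpy, scipy, OpenCV 4.12 (cv2) and the standard library are available. Lean on these libraries where they do the work, as an engineer would, in place of code of your own. Each camera call takes 0.05 s, during which the arm holds its last target. There are 200 camera calls.

## Task

Slide the steel packing strips one by one out over the rack's edge, take them and stack all of them flat, centred and lengthways on the narrow bed of the magnetic holding block, the longest at the bottom and each shorter one above, and lay the steel setup block centred on top of the pack. Only then switch the magnet on: take the screwdriver from its stand and with its blade, not with the fingers, turn the slotted switch a quarter turn clockwise to its stop, so that the slot lies parallel to the bed. Put the screwdriver back in its stand as it was, and leave the bottle, mug, hammer and tin alone.

Things in the scene. Friction and masses are not known exactly. Their poses are not given: they have to be found in the camera images.
- strip126: flat bright steel packing strip, 126 x 44 x 4 mm, 0.17 kg, mirror-symmetrical. Origin at the centre of its underside, x along its length, y across, z up. It starts flat in one of the rack's channels. A start has two, three or all four of the strips; the absent ones read None.
- strip114: flat bright steel packing strip, 114 x 44 x 4 mm, 0.16 kg, mirror-symmetrical. Origin at the centre of its underside, x along its length, y across, z up. It starts flat in one of the rack's channels. A start has two, three or all four of the strips; the absent ones read None.
- strip102: flat bright steel packing strip, 102 x 44 x 4 mm, 0.14 kg, mirror-symmetrical. Origin at the centre of its underside, x along its length, y across, z up. It starts flat in one of the rack's channels. A start has two, three or all four of the strips; the absent ones read None.
- strip90: flat bright steel packing strip, 90 x 44 x 4 mm, 0.12 kg, mirror-symmetrical. Origin at the centre of its underside, x along its length, y across, z up. It starts flat in one of the rack's channels. A start has two, three or all four of the strips; the absent ones read None.
- rack: fixed green rack block, 160 mm long (x) x 212 mm wide (y), top 50 mm above the bench, origin on the bench under its centre. On top four channels along x, centres at y = -78, -26, 26, 78 mm, each 48 mm wide between steel rails 4 mm thick, 6 mm high; open at both ends, so strips slide out over the front edge (x = -80, towards the robot) or the rear; between the rails their sides cannot be gripped
- rack_lip (a point): middle of the rack's front top edge (rack x = -80 mm, y = 0), at the height of the channel floors; axes as the rack's
- fixture: fixed magnetic holding block: grey slab 130 mm (x) by 235 mm (y from -160 to 75 mm), 30 mm high, with a narrow striped bed raised 14 mm above it (84 mm along x, 34 mm along y, top 44 mm above the bench) and the brass slotted switch beside the bed on the -y side. Origin on the bench under the centre of the bed; x along the bed
- bed (a point): centre of the bed's top face; axes as the fixture's. Strips lie lengthways on the bed (strip x along fixture x, either way round) and overhang it all round
- switch (a joint): slotted rotary switch, angle in rad, growing clockwise seen from above about a vertical axis, end stops at 0 and 1.571. 0 = off: slot across the bed (along fixture y); 1.571 = on: slot parallel to the bed, in line with the two white marks. Friction 0.05 N m; it stays where left
- slot (a point): point on the switch's axis at the level of its top (39 mm above the bench, 135 mm from the bed's centre towards fixture -y). Turns with the switch: its y runs along the slot, z up. The slot is 4 mm wide, 30 mm long, open at both ends, 8 mm deep (floor 31 mm above the bench)
- screwdriver: flat screwdriver, 155 mm long, 0.13 kg, standing blade down in its stand. Origin at the blade's end, z up along the shaft. Blade 12 mm wide along x, 2.4 mm thick along y, 16 mm long; round shaft 8 mm thick up to z = 65 mm; square dark wooden handle 26 x 26 mm (faces square to x and y) from z = 65 to 155 mm
- stand: fixed wooden stand block 64 x 64 x 75 mm with an upright round through hole 17 mm across in its middle; origin under its centre
- stand_hole (a point): centre of the hole's mouth on top of the stand, 75 mm above the bench. The screwdriver hangs in the hole with the underside of its handle on the stand's top, its blade's end 65 mm below this point
- setup_block: dark steel setup block 75 x 50 x 25 mm with six small holes seen on its large faces, 0.55 kg, lying on its large face on the bench. Origin at its centre; x along 75, y along 50, z along 25 mm
- oil_bottle: amber oil bottle, 72 mm across and 190 mm tall; a bystander, not part of the job
- mug: aluminium mug with a handle, 76 mm across and 85 mm tall; a bystander, not part of the job
- hammer: hammer lying on the bench; a bystander, not part of the job
- tin: small tin can, 60 mm across and 70 mm tall; a bystander, not part of the job
Not all that is in view belongs to the job. What is shaped like the strip90 but green, pink or red is not meant.

How it is judged:
By the outcome, as a careful person would: the job done as asked, in the order asked, and still so for the second after the job is handed in, with the robot touching nothing.
Of strip126, strip114, strip102, strip90 only 2 to 4 are there at a start; the rules pass over those that are not, and their reading is None.
At some moment in a run one of setup_block may be knocked a few centimetres aside while the robot is not near it.
It also fails if it takes over 210 s, if anything falls off the work surface, if the arm or the gripper's body presses on something with over 40 N, if the wrist force passes 120 N, or if a joint passes its speed limit or range.

## Working session

There is one attempt and no reset: what is moved stays moved. The work goes in short steps, Python scripts to look and compute and a tool call to move; the robot and the scene stay as the last step left them, time stands still between calls to the robot, and variables do not carry over. Pictures are saved under pics/ and viewed, at most 14 in all, crops included, and the job is handed in when it is done.

Besides the shell and the picture viewer there is one more tool, called by a JSON object that holds its "fn" and its "kwargs". drive_tool: Moves the arm, as the interface text tells. Its arguments: {"type":"object","properties":{"targets":{"type":"array","items":{"type":"array","items":{"type":"number"}}}},"required":["targets"]}

```bash
mkdir -p pics
cat > h.py <<'E'
import numpy as np, cv2
from bench import arm
from scipy.spatial.transform import Rotation as R
def cam(n):
    p=arm.camera_params(n); f=240/np.tan(np.radians(p["fov_y"])/2)
    K=np.array([[f,0,p["cx"]],[0,f,p["cy"]],[0,0,1.]]); D=np.array(p["D"],float)
    if "rvec" in p:
        Rm=cv2.Rodrigues(np.array(p["rvec"],float))[0]; t=np.array(p["tvec"],float).ravel()
    else:
        s=arm.read_state(); T=np.eye(4); T[:3,:3]=R.from_quat(s["ee_rot"]).as_matrix(); T[:3,3]=s["position"]
        W=np.linalg.inv(T@np.array(p["tool_from_camera"])); Rm=W[:3,:3]; t=W[:3,3]
    return K,D,Rm,t
def cast(c,px,z):
    K,D,Rm,t=c
    u=cv2.undistortPoints(np.array(px,float).reshape(-1,1,2),K,D).reshape(-1,2)
    d=np.c_[u,np.ones(len(u))]@Rm; o=-Rm.T@t
    return o+d*((z-o[2])/d[:,2])[:,None]
def proj(c,P):
    K,D,Rm,t=c
    return cv2.projectPoints(np.array(P,float).reshape(-1,1,3),cv2.Rodrigues(Rm)[0],t,K,D)[0].reshape(-1,2)
def shot(n,name):
    c=cam(n); im=arm.get_image(n); cv2.imwrite(f"pics/{name}.png",im); np.savez(f"pics/{name}.npz",K=c[0],D=c[1],R=c[2],t=c[3]); return im,c
def load(name):
    z=np.load(f"pics/{name}.npz"); return cv2.imread(f"pics/{name}.png"),(z["K"],z["D"],z["R"],z["t"])
E
python3 - <<'E'
from h import *
for n in("top","scene","wrist"):
    im,c=shot(n,n+"0"); print(n,-c[2].T@c[3])
s=arm.read_state(); print(s); print(arm.camera_params("wrist"))
E
```

```text
top [ 479.78189369   11.93612951 1307.01745763]
scene [1305.34441715 -240.31786145  824.05104946]
wrist [ 144.12961531 -611.85398589  373.37769529]
{'clock': 0.15, 'joints': array([-9.70392234e-01,  3.85383990e-01,  6.92419298e-03, -3.47307009e-04,
       -1.19398882e+00, -2.58581210e-01]), 'joint_vel': array([-0.00038371, -0.00126198,  0.00414027,  0.00337648, -0.00056894,
       -0.0009166 ]), 'joint_efforts': array([-8.27674412e-04, -3.92678511e+01,  1.88582325e+01,  4.18866590e+00,
       -3.41242667e-03, -6.93097036e-06]), 'position': array([ 209.35582832, -588.4230927 ,  230.46502633]), 'ee_rot': array([-1.70017424e-01,  9.85440697e-01,  8.18326706e-04, -1.97256665e-04]), 'contact_force': array([0.2811088 , 0.39589648, 0.13765449]), 'wrist_torque': array([0.01306982, 0.05570112, 0.00749368]), 'grasp_force': 0.0, 'gripper_width': 85.43563071819483}
{'fov_y': 59.20626563138834, 'cx': 317.1179295148906, 'cy': 239.2064507596686, 'D': array([-0.08913888,  0.        ,  0.        ,  0.        ,  0.        ]), 'tool_from_camera': array([[-7.58980279e-05, -9.61832224e-01, -2.73639848e-01,
         6.93596937e+01],
       [ 9.99999760e-01,  1.15573286e-04, -6.83599708e-04,
        -8.62559973e-03],
       [ 6.89133684e-04, -2.73639835e-01,  9.61831984e-01,
        -1.43051080e+02],
       [ 0.00000000e+00,  0.00000000e+00,  0.00000000e+00,
         1.00000000e+00]])}
```

View pics/top0.png

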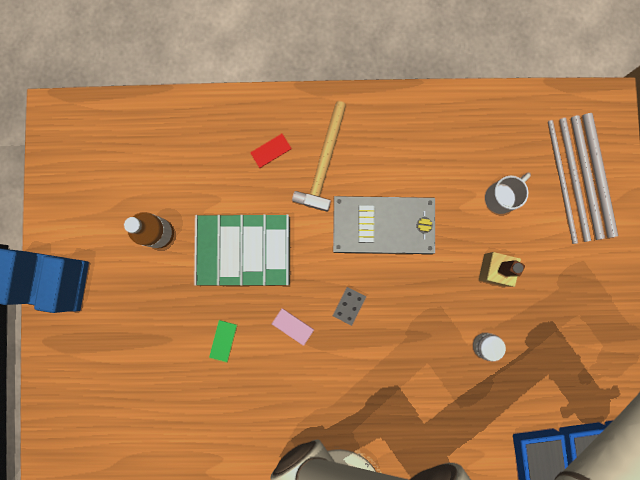

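View pics/scene0.png

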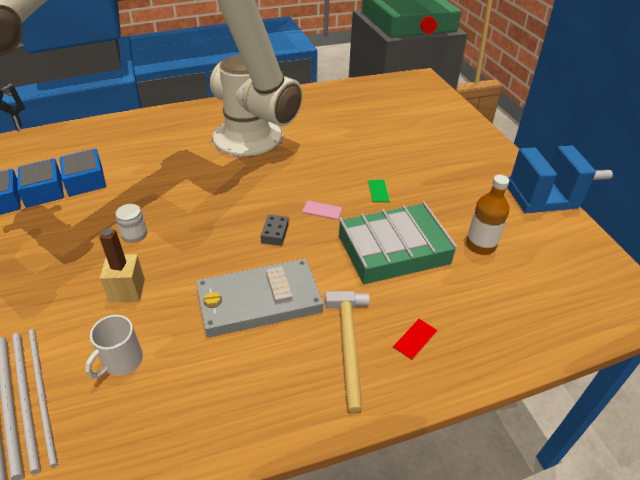

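The top view shows the rack (~242,250) with three strips (230, 253 and 276 px) and the leftmost channel empty. The bed is at (366,224), the switch at (425,225), the screwdriver and stand at (502,270), and the setup block at (349,306). Next I measure them.

Run:
```python
from h import *
im,c=load("top0")
hsv=cv2.cvtColor(im,cv2.COLOR_BGR2HSV)
def comps(mask,x0,y0,x1,y1,z,name,amin=60):
    m=np.zeros_like(mask); m[y0:y1,x0:x1]=mask[y0:y1,x0:x1]
    cs,_=cv2.findContours(m,cv2.RETR_EXTERNAL,cv2.CHAIN_APPROX_NONE)
    for k in cs:
        if cv2.contourArea(k)<amin: continue
        P=cast(c,k.reshape(-1,2),z)[:,:2].astype(np.float32)
        r=cv2.minAreaRect(P); print(name,np.round(cv2.boundingRect(k)),np.round(r[0],1),np.round(r[1],1),round(r[2],1))
H,S,V=cv2.split(hsv)
comps(((V>190)&(S<60)).astype(np.uint8),195,212,292,290,54,"strip")
comps((((H>60)&(H<90)&(S>80))|((S<70)&(V>120))).astype(np.uint8),190,205,295,292,52,"rack")
comps(((S<60)).astype(np.uint8),328,190,440,260,30,"slab")
comps(((V>215)&(S<120)).astype(np.uint8),350,200,380,248,44,"bed",20)
comps(((H>20)&(H<35)&(S>120)).astype(np.uint8),410,210,440,240,39,"switch",20)
comps(((S<90)&(V<130)).astype(np.uint8),325,280,375,330,25,"block")
comps(((H>18)&(H<30)&(S>60)&(V>170)).astype(np.uint8),475,245,525,290,75,"stand")
a=cv2.resize(im[190:330,190:310],None,fx=5,fy=5,interpolation=cv2.INTER_CUBIC)[:,:600][:600]
b=cv2.resize(im[190:330,325:445],None,fx=5,fy=5,interpolation=cv2.INTER_CUBIC)[:600]
cv2.imwrite("pics/crop1.png",np.hstack([a,b])[:, :][::1] if 0 else cv2.resize(np.hstack([a,b]),(800,400)))
```

```text
strip [243 227  19  44] [564.4 184.8] [40.8 97.8] 89.4
strip [220 227  19  50] [558.6 237. ] [ 40.9 111.5] 89.5
strip [266 215  23  70] [561.5 128.8] [ 48.8 156.2] 88.4
rack [194 215  95  70] [563.  209.8] [213.3 157. ] 89.0
slab [333 196 102  58] [ 615.5 -116.7] [232.7 130.3] 88.1
bed [360 238  13   4] [580.5 -74. ] [27.4  6.9] 88.9
bed [360 231  13   5] [595.4 -74.4] [27.4  9.2] 88.9
bed [360 224  13   5] [611.4 -74.8] [27.4  9.2] 88.7
bed [360 218  13   5] [625.2 -75.1] [27.5  9.2] 88.9
bed [360 212  13   4] [640.1 -75.4] [27.5  6.9] 88.9
bed [360 206  13   4] [654.  -75.8] [27.5  6.9] 88.9
switch [418 225  13   6] [ 606.  -208.1] [27.6 11.5] 88.9
switch [419 219  13   6] [ 619.8 -210.7] [27.6 11.5] 88.9
block [333 287  33  38] [429.8 -32.8] [47.2 73.8] 62.2
stand [488 252  33  33] [ 506.8 -376.6] [62.5 63.9] 74.9
```

View pics/crop1.png

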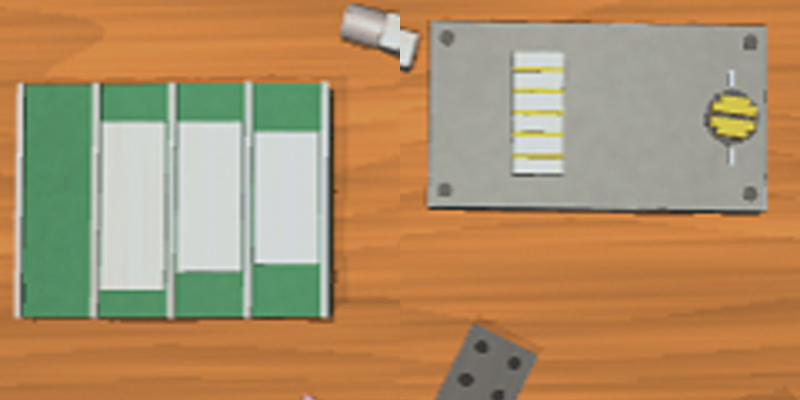

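The crops show strips 114, 102 and 90 from left to right in rack channels +26, -26 and -78. The slot lies across the bed, and the fixture's yaw is about -1.4°. Next I go for close wrist views.

```bash
cat >> h.py <<'E'
def yaw():
    m=R.from_quat(arm.read_state()["ee_rot"]).as_matrix(); return np.degrees(np.arctan2(-m[1,0],-m[0,0]))
def mv(x,y,z,w=0,p0=None,w0=None):
    "shift for the move from the present (or given) pose to x,y,z, yaw w deg"
    s=arm.read_state(); p=np.array(s["position"] if p0 is None else p0,float); m=R.from_quat(s["ee_rot"]).as_matrix()
    a=yaw(); d=m.T@(np.array([x,y,z])-p)
    print("mv",np.round(d,1),"roll",round((a-w+180)%360-180,2),"| now",np.round(s["position"],1),"yaw",round(a,2),"t",round(s["clock"],1),"q6",round(s["joints"][5],2),"w",round(s["gripper_width"],1))
E
python3 - <<'E'
from h import *
mv(580,-130,250,0)
E
```

```text
mv [-502.8  307.8  -19.1] roll 19.58 | now [ 209.4 -588.4  230.5] yaw 19.58 t 0.1 q6 -0.26 w 85.4
```

{"fn": "drive_tool", "kwargs": {"targets": [[-1,-503,308,-19,20],[-1,-503,308,-19,20],[-1,-503,308,-19,20],[-1,-503,308,-19,20],[-1,-503,308,-19,20],[-1,-503,308,-19,20],[-1,-503,308,-19,20],[-1,-503,308,-19,20],[-1,-503,308,-19,20],[-1,-503,308,-19,20],[-1,-503,308,-19,20],[-1,-503,308,-19,20]]}}

```text
clock: 1.35
position: [581.1, -127.9, 250.2]
ee_rot: [0.003, 1.0, 0.0, -0.0]
contact_force: [0.1, -0.7, -0.4]
gripper_width: 85.3
grasp_force: 0.0
```

{"fn": "drive_tool", "kwargs": {"targets": [[-1,0,0,0,0],[-1,0,0,0,0]]}}

```text
clock: 1.55
position: [580.3, -129.0, 249.5]
ee_rot: [0.003, 1.0, 0.0, -0.001]
contact_force: [-1.2, -0.2, 1.0]
gripper_width: 85.5
grasp_force: 0.0
```

Run:
```python
from h import *
im,c=shot("wrist","w1")
mv(545,210,250,0)
```

```text
mv [ 3.710e+01  3.397e+02 -2.000e-01] roll -0.39 | now [ 579.7 -129.9  249.7] yaw -0.39 t 1.6 q6 -1.63 w 85.5
```

View pics/w1.png

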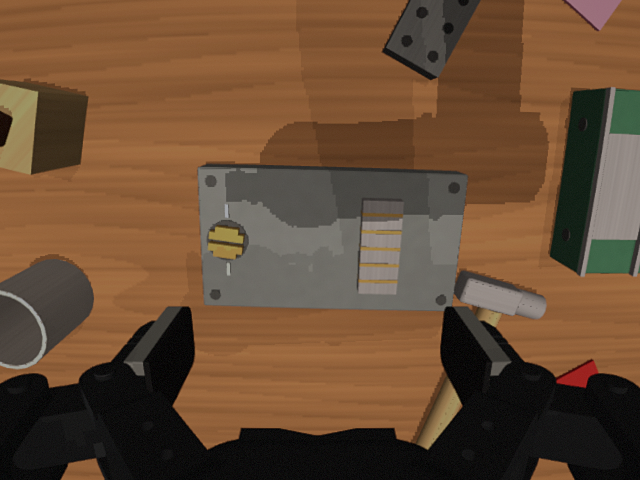

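The wrist view w1 shows the slab with the bed (~381,247 px), the slot switch (~228,241) and setup block at the top (~430,40). Next, the rack view.

{"fn": "drive_tool", "kwargs": {"targets": [[-1,37,340,0,0],[-1,37,340,0,0],[-1,37,340,0,0],[-1,37,340,0,0],[-1,37,340,0,0],[-1,37,340,0,0],[-1,37,340,0,0],[-1,37,340,0,0],[-1,37,340,0,0],[-1,37,340,0,0]]}}

```text
clock: 2.6
position: [545.6, 208.5, 250.4]
ee_rot: [0.005, 1.0, -0.0, -0.0]
contact_force: [-0.2, -0.4, 0.6]
gripper_width: 85.6
grasp_force: 0.0
```

Run:
```python
from h import *
im,c=shot("wrist","w2"); mv(545,210,250,0)
def corners(c,poly,z,name):
    P=cast(c,np.array(poly),z)[:,:2]; r=cv2.minAreaRect(P.astype(np.float32)); print(name,np.round(P,1).tolist(),np.round(r[0],1),np.round(r[1],1),round(r[2],2))
def quad(m,z,c,name,amin=300):
    cs,_=cv2.findContours(m.astype(np.uint8),cv2.RETR_EXTERNAL,cv2.CHAIN_APPROX_NONE)
    for k in cs:
        if cv2.contourArea(k)<amin: continue
        P=cast(c,k.reshape(-1,2),z)[:,:2].astype(np.float32); r=cv2.minAreaRect(P); print(name,cv2.boundingRect(k),np.round(r[0],1),np.round(r[1],1),round(r[2],2))
hsv=cv2.cvtColor(im,cv2.COLOR_BGR2HSV);H,S,V=cv2.split(hsv)
m=(S<50)&(V>100); m[380:]=0
quad(m,54,c,"strip/rail")
quad((H>55)&(H<95)&(S>80),50,c,"green")
im,c=load("w1"); hsv=cv2.cvtColor(im,cv2.COLOR_BGR2HSV);H,S,V=cv2.split(hsv)
# bed outline corners and slab holes
g=cv2.cvtColor(im,cv2.COLOR_BGR2GRAY)
def sub(p): return cv2.cornerSubPix(g,np.array(p,np.float32).reshape(-1,1,2),(4,4),(-1,-1),(3,30,.01)).reshape(-1,2)
p=sub([(365,199),(404,201),(397,295),(358,293)]); print(p); corners(c,p,44,"bed")
p=sub([(199,165),(466,172),(460,310),(204,304)]); print(p); corners(c,p,30,"slab")
m=((H>15)&(H<35)&(S>100)); m[:, :200]=0; m[:,255:]=0; m[:210]=0; m[270:]=0
quad(m,39,c,"brass",100)
cr=cv2.resize(im[180:320,190:420],(800,487),interpolation=cv2.INTER_CUBIC)
```

```text
mv [0.8 1.6 0.5] roll -0.55 | now [545.7 208.4 250.5] yaw -0.55 t 2.6 q6 -2.22 w 85.1
strip/rail (116, 313, 33, 25) [654.2  38.5] [27.7 22.8] 73.53
strip/rail (0, 273, 32, 12) [607.4 -66.6] [10.6 32.7] 0.2
strip/rail (316, 235, 6, 82) [606.3 208.8] [ 4.4 74.2] 89.49
strip/rail (0, 215, 106, 128) [609.3 -41. ] [107.9 120.2] 88.0
strip/rail (324, 207, 55, 82) [581.3 235.8] [44.5 71.4] 89.39
strip/rail (375, 205, 12, 112) [594.1 261.6] [ 4.9 99.8] 89.1
strip/rail (261, 178, 54, 111) [568.9 183.3] [44.2 95. ] 89.34
strip/rail (195, 175, 59, 106) [563.6 131. ] [44.6 90.6] 89.19
strip/rail (434, 132, 21, 185) [565.3 314.1] [  4.2 159.2] 89.06
strip/rail (250, 129, 12, 187) [562.3 157.1] [  4.8 159.6] 89.13
strip/rail (185, 129, 18, 187) [561.8 105. ] [  4.2 160.6] 89.1
green (261, 273, 55, 40) [622.8 182.2] [47.6 36.1] 88.11
green (203, 272, 53, 40) [621.5 129.8] [46.3 37.1] 89.89
green (381, 130, 67, 183) [563.3 288.5] [ 46.3 158.3] 89.15
green (322, 129, 61, 184) [562.6 235.8] [ 47.2 158.6] 89.09
green (257, 129, 60, 75) [512.8 184.1] [47.1 59.7] 89.3
green (192, 129, 60, 70) [509.9 131.5] [46.5 55.7] 89.11
green (342, 0, 57, 33) [395.  248.9] [38.4 24.6] 75.07
[[362.57175 199.55865]
 [403.21622 201.10281]
 [395.49768 294.18018]
 [357.75024 292.2216 ]]
bed [[575.5, -91.1], [577.0, -56.9], [661.3, -59.5], [659.1, -93.4]] [618.4 -75.3] [34.3 84.7] 88.2
[[197.96655 167.1699 ]
 [465.4832  174.53185]
 [460.      310.     ]
 [204.67188 303.91946]]
slab [[548.9, -231.4], [556.3, -0.6], [684.4, 5.9], [676.5, -235.6]] [ 616.6 -112.8] [241.6 127.8] 88.14
brass (208, 241, 36, 18) [ 620.9 -210.5] [31.  14.2] 81.25
brass (208, 225, 37, 19) [ 605.5 -208.5] [31.3 13.9] 81.25
```

View pics/w2.png

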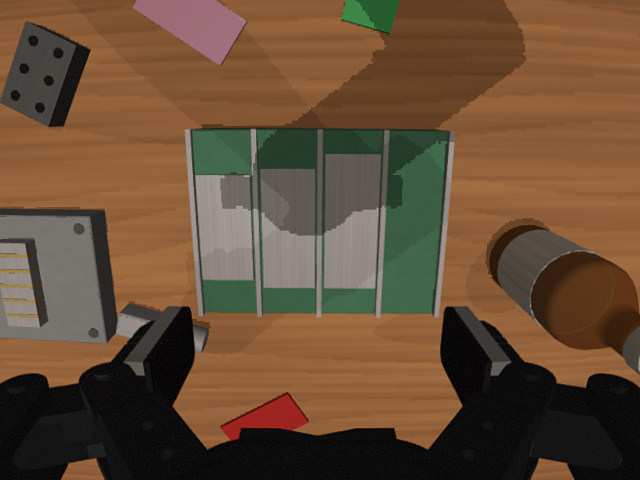

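The rack view w2 shows strips at (223,228), (288,228) and (350,220) px, with yaw about -0.9°. The pink, green and red decoys lie on the bench. I now close the gripper and drop behind strip114.

{"fn": "drive_tool", "kwargs": {"targets": [[1,-90,27,100,0.4],[1,-90,27,100,0.4],[1,-90,27,160,0.4],[1,-90,27,160,0.4],[1,-90,27,180,0.4],[1,-90,27,190,0.4],[1,-90,27,198,0.4],[1,-90,27,198,0.4]]}}

```text
clock: 3.45
position: [636.0, 235.8, 52.5]
ee_rot: [0.008, 1.0, 0.0, 0.0]
contact_force: [-0.0, 0.0, 0.9]
gripper_width: 0.2
grasp_force: 0.0
```

Run:
```python
from h import *
im,c=shot("wrist","w3"); mv(560,235.4,51.5,-.9); print(arm.read_state()["contact_force"])
```

```text
mv [76.4 -2.   1.9] roll 0.06 | now [636.4 236.3  53.5] yaw -0.84 t 3.5 q6 -2.18 w -0.3
[-0.07063459 -0.39847903  0.09933112]
```

View pics/w3.png

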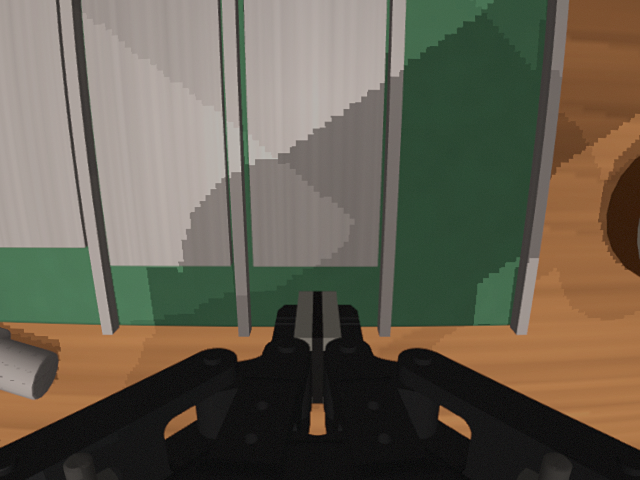

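Centred in the channel. I lower by 2 mm and push 75 mm, easing off at the end.

{"fn": "drive_tool", "kwargs": {"targets": [[1,0,-1,2,0],[1,8,-1,2,0],[1,18,-1,2,0],[1,28,-1,2,0],[1,38,-1,2,0],[1,48,-1,2,0],[1,57,-1,2,0],[1,64,-1,2,0],[1,70,-1,2,0],[1,74,-1,2,0],[1,76,-1,2,0],[1,76,-1,2,0]]}}

```text
clock: 4.7
position: [559.3, 236.6, 50.3]
ee_rot: [0.007, 1.0, -0.0, -0.0]
contact_force: [1.0, 0.0, 0.7]
gripper_width: -0.0
grasp_force: 0.5
```

{"fn": "drive_tool", "kwargs": {"targets": [[1,0,0,-50,0],[-0.4,50,0,-90,0],[-0.4,100,0,-110,0],[-0.4,150,0,-110,0],[-0.4,150,0,-110,0],[-0.4,150,0,-110,0]]}}

```text
clock: 5.3
position: [406.8, 237.7, 159.8]
ee_rot: [0.006, 1.0, -0.001, -0.001]
contact_force: [-0.5, -0.3, 0.4]
gripper_width: 59.1
grasp_force: 0.0
```

Run:
```python
from h import *
im,c=shot("wrist","w4"); mv(460,237,42,-.9); print(arm.read_state()["contact_force"])
```

```text
mv [-51.7  -0.5 117.7] roll 0.15 | now [408.6 238.3 159.8] yaw -0.75 t 5.3 q6 -2.46 w 59.6
[ 0.48103553 -0.4249325   0.27938945]
```

View pics/w4.png

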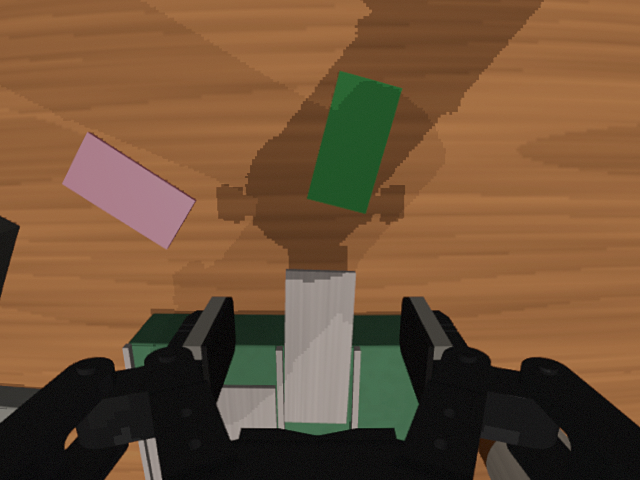

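Strip114 sticks out with its front edge at row ~271, columns 286–355. Next I compute its position.

Run:
```python
from h import *
im,c=load("w4"); P=cast(c,[(286.5,270),(354.5,271.5),(320,271),(285,422),(353,422)],54); print(np.round(P,1))
mv(462,237,42,-.9)
```

```text
[[427.8 217.9  54. ]
 [429.3 260.5  54. ]
 [428.7 238.9  54. ]
 [543.  212.7  54. ]
 [543.5 261.2  54. ]]
mv [-53.7  -0.5 117.7] roll 0.15 | now [408.6 238.3 159.8] yaw -0.75 t 5.3 q6 -2.46 w 59.6
```

{"fn": "drive_tool", "kwargs": {"targets": [[-0.4,-54,-0.5,40,0],[-0.4,-54,-0.5,80,0],[-0.4,-54,-0.5,100,0],[-0.4,-54,-0.5,112,0],[-0.4,-54,-0.5,119,0],[1,-54,-0.5,119,0],[1,-54,-0.5,119,0],[1,-54,-0.5,119,0],[1,-54,-0.5,119,0],[1,-54,-0.5,119,0]]}}

```text
clock: 6.35
position: [463.9, 237.8, 42.0]
ee_rot: [0.007, 1.0, 0.0, 0.0]
contact_force: [-0.0, 0.3, -1.7]
gripper_width: 41.7
grasp_force: 60.6
```

{"fn": "drive_tool", "kwargs": {"targets": [[1,0,0,-8,0],[1,8,0,-20,0],[1,20,0,-40,0],[1,40,0,-90,0],[1,40,0,-110,0],[1,40,0,-110,0]]}}

```text
clock: 6.95
position: [424.9, 239.9, 156.4]
ee_rot: [0.006, 1.0, 0.004, 0.004]
contact_force: [1.2, -0.0, -1.8]
gripper_width: 42.0
grasp_force: 61.2
```

Run:
```python
from h import *
im,c=shot("wrist","w5"); mv(595,-75,120,-1.7); print(arm.read_state()["contact_force"])
```

```text
mv [-175.2 -311.7   33.3] roll 0.92 | now [424.  238.9 154. ] yaw -0.78 t 7.0 q6 -2.43 w 42.0
[ 1.13136099 -0.72913956 -2.55247388]
```

View pics/w5.png

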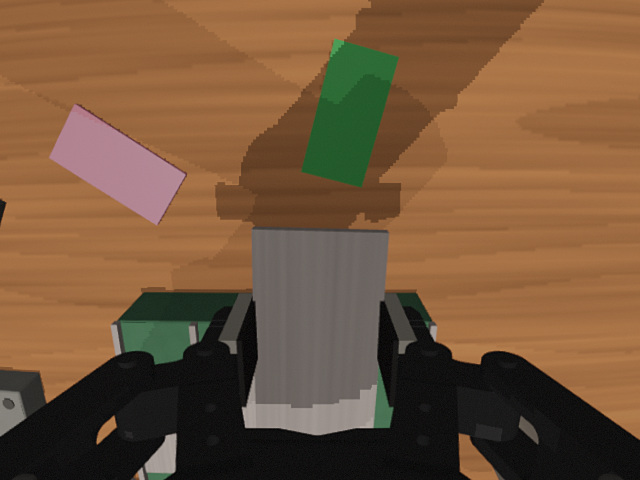

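The strip is held between the fingers, front edge at row 229, columns 253–388. Next I check its offset and pitch.

Run:
```python
from h import *
im,c=load("w5"); s=arm.read_state(); m=R.from_quat(s["ee_rot"]).as_matrix()
for z in (162,165,168,171):
    P=cast(c,[(253,229),(388,231.5)],z); print(z,np.round(np.linalg.norm(P[0]-P[1]),1),np.round((P-s["position"])@m,1).tolist())
mv(595.3,-74.3,120,-1.75)
```

```text
162 45.5 [[32.9, -20.7, -8.2], [32.0, 24.8, -8.0]]
165 44.5 [[33.7, -20.2, -11.2], [32.8, 24.2, -11.0]]
168 43.5 [[34.5, -19.7, -14.2], [33.6, 23.7, -14.0]]
171 42.5 [[35.3, -19.3, -17.2], [34.4, 23.2, -17.0]]
mv [-175.5 -311.    33.3] roll 0.97 | now [424.  238.9 154. ] yaw -0.78 t 7.0 q6 -2.43 w 42.0
```

{"fn": "drive_tool", "kwargs": {"targets": [[1,-20,-40,0,0],[1,-45,-80,10,0],[1,-70,-120,20,0.5],[1,-90,-160,30,1],[1,-115,-205,33,1],[1,-140,-250,33,1],[1,-160,-285,33,1],[1,-172,-305,33,1],[1,-175,-311,33,1],[1,-175,-311,33,1],[1,-175,-311,33,1]]}}

```text
clock: 8.1
position: [593.3, -74.7, 117.5]
ee_rot: [0.016, 1.0, 0.0, -0.001]
contact_force: [-0.3, -0.2, -2.4]
gripper_width: 41.5
grasp_force: 61.3
```

Run:
```python
from h import *
im,c=shot("wrist","w6"); mv(595.3,-74.3,38,-1.75)
```

```text
mv [-1.9  0.1 79.9] roll -0.0 | now [593.5 -74.4 117.9] yaw -1.75 t 8.2 q6 -1.75 w 41.9
```

View pics/w6.png

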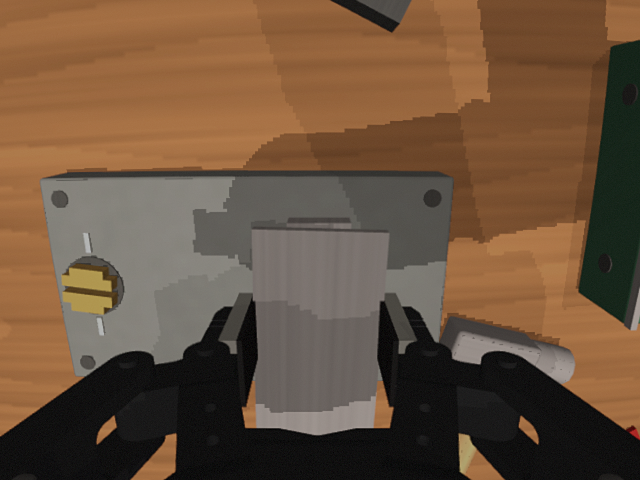

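The bed's near edge is visible at cols 288–350, row ~219, with the strip edge at cols 252–389, row 229. Next I compare them.

Run:
```python
from h import *
im,c=load("w6"); s=arm.read_state(); m=R.from_quat(s["ee_rot"]).as_matrix()
g=cv2.cvtColor(im,cv2.COLOR_BGR2GRAY)
for n,px,z in(("bed",[(288,218.5),(350.5,220)],44),("strip",[(252.5,229.5),(389,232.5)],130)):
    P=cast(c,px,z); Q=(P-s["position"])@m; print(n,np.round(Q,1).tolist(),np.round(Q.mean(0),1),np.round(P.mean(0),1))
print(g[205:235:2,315:325].mean(1).round()); print(g[222,275:365:3]);
```

```text
bed [[19.2, -15.8, 73.9], [18.4, 17.1, 73.9]] [18.8  0.6 73.9] [574.6 -73.2  44. ]
strip [[35.6, -21.1, -12.1], [34.5, 22.6, -12.1]] [ 35.1   0.8 -12.1] [558.5 -72.5 130. ]
[ 96.  96.  95.  95.  95.  96.  84.  68.  67. 105. 104.  98.  63. 104.
 118.]
[86 93 92 91 78 71 69 76 69 68 70 70 72 74 76 79 76 77 71 76 76 75 78 75
 76 81 98 97 98 84]
```

{"fn": "drive_tool", "kwargs": {"targets": [[1,-2.5,0,40,0],[1,-2.5,0,60,0],[1,-2.5,0,72,0],[1,-2.5,0,78,0],[1,-2.5,0,81,0],[1,-2.5,0,82,0],[1,-2.5,0,82,0]]}}

```text
clock: 8.85
position: [597.5, -75.3, 37.2]
ee_rot: [0.016, 1.0, 0.0, 0.001]
contact_force: [0.4, 0.1, -1.3]
gripper_width: 41.9
grasp_force: 61.3
```

{"fn": "drive_tool", "kwargs": {"targets": [[-0.3,0,0,0,0],[-0.3,0,0,0,0],[-0.3,0,0,0,0],[-0.3,0,0,-10,0],[-0.3,0,0,-40,0],[-0.3,0,0,-80,0],[-0.3,80,0,-110,0],[-0.3,80,0,-110,0],[-0.3,80,0,-110,0]]}}

```text
clock: 9.75
position: [514.2, -73.0, 149.3]
ee_rot: [0.016, 1.0, 0.0, 0.001]
contact_force: [1.1, 0.1, -0.7]
gripper_width: 55.3
grasp_force: 0.0
```

Run:
```python
from h import *
im,c=shot("wrist","w7"); mv(633,183,110,-.9)
```

```text
mv [-108.6  259.5   39.3] roll -0.89 | now [516.2 -73.  148.7] yaw -1.79 t 9.8 q6 -1.77 w 55.6
```

View pics/w7.png

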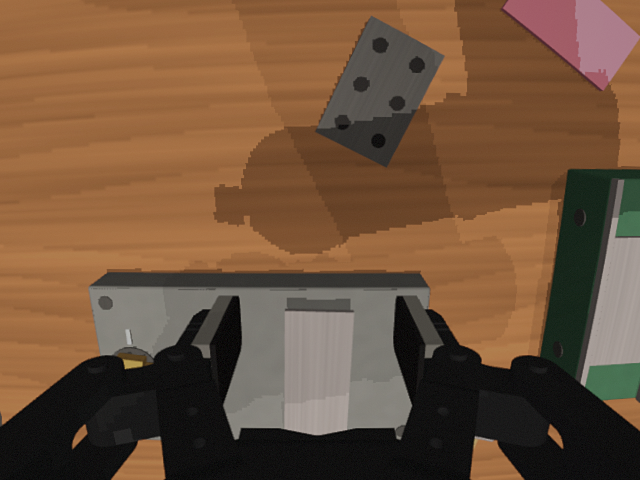

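Strip114 lies on the bed, front edge at row 310, columns 285–353. From now on I measure with masks and keep the remaining four views.

Run:
```python
from h import *
im,c=load("w7"); P=cast(c,[(285.5,310),(353.5,311)],48); print(np.round(P,1),P.mean(0).round(1))
p=cast(c,[(90,287),(428.5,287.5)],30); print("slab front corners",p.round(1))
hsv=cv2.cvtColor(im,cv2.COLOR_BGR2HSV); H,S,V=cv2.split(hsv)
m=(S<60); m[200:]=0; m[:,:310]=0;m[:,450:]=0
k=max(cv2.findContours(m.astype(np.uint8),cv2.RETR_EXTERNAL,cv2.CHAIN_APPROX_NONE)[0],key=cv2.contourArea)
r=cv2.minAreaRect(cast(c,k.reshape(-1,2),25)[:,:2].astype(np.float32)); print("block",r)
```

```text
[[560.8 -94.6  48. ]
 [562.9 -51.5  48. ]] [561.8 -73.1  48. ]
slab front corners [[ 549.1 -230.5   30. ]
 [ 556.1    0.6   30. ]]
block ((430.6111145019531, -33.10389709472656), (49.76995849609375, 74.46813201904297), 62.26085662841797)
```

{"fn": "drive_tool", "kwargs": {"targets": [[1,-20,45,0,0],[1,-40,90,20,-0.9],[1,-60,135,39,-0.9],[1,-80,180,39,-0.9],[1,-95,225,39,-0.9],[1,-109,260,39,-0.9],[1,-109,260,55,-0.9],[1,-109,260,80,-0.9],[1,-109,260,92,-0.9],[1,-109,260,97,-0.9],[1,-109,260,97,-0.9]]}}

```text
clock: 10.9
position: [634.7, 183.7, 50.2]
ee_rot: [0.008, 1.0, -0.0, 0.0]
contact_force: [-2.1, 0.4, 4.0]
gripper_width: -0.2
grasp_force: 1.7
```

Run:
```python
from h import *
im,c=shot("wrist","w8"); mv(556,184,51.5,-.9); print(arm.read_state()["contact_force"])
# where is the strip rear edge / rails at image: scan
g=cv2.cvtColor(im,cv2.COLOR_BGR2HSV)
print(g[200:320:4,330].tolist()); print(g[280,200:420:6].tolist())
```

```text
mv [78.6 -0.9 -1.4] roll -0.01 | now [634.7 183.7  50.2] yaw -0.91 t 10.9 q6 -2.11 w 0.0
[-2.33278179 -0.02101761  4.21389795]
[[9, 25, 130], [13, 24, 129], [10, 24, 129], [11, 27, 131], [14, 26, 129], [12, 25, 130], [10, 24, 129], [9, 25, 130], [9, 25, 130], [10, 24, 130], [9, 26, 128], [11, 27, 130], [12, 26, 128], [12, 26, 129], [12, 26, 127], [8, 22, 130], [13, 24, 128], [9, 25, 131], [68, 93, 85], [68, 88, 75], [68, 94, 76], [69, 96, 74], [68, 97, 76], [13, 30, 77], [23, 28, 73], [20, 31, 75], [20, 31, 75], [18, 35, 73], [23, 31, 74], [17, 31, 75]]
[[67, 95, 86], [67, 91, 84], [68, 95, 83], [67, 92, 86], [68, 96, 85], [67, 97, 87], [10, 23, 132], [9, 25, 131], [49, 41, 68], [68, 96, 85], [67, 97, 87], [68, 95, 86], [68, 93, 88], [68, 95, 86], [68, 95, 86], [68, 101, 86], [68, 97, 87], [68, 101, 86], [68, 96, 85], [68, 91, 87], [68, 100, 74], [67, 92, 75], [67, 95, 78], [68, 95, 75], [66, 95, 75], [68, 93, 77], [68, 96, 74], [68, 94, 76], [67, 97, 76], [68, 99, 77], [67, 90, 74], [13, 27, 114], [10, 27, 114], [68, 98, 78], [66, 96, 77], [68, 99, 77], [69, 95, 75]]
```

{"fn": "drive_tool", "kwargs": {"targets": [[1,0,-0.5,-1.5,0],[1,8,-0.5,-1.5,0],[1,18,-0.5,-1.5,0],[1,28,-0.5,-1.5,0],[1,38,-0.5,-1.5,0],[1,48,-0.5,-1.5,0],[1,57,-0.5,-1.5,0],[1,65,-0.5,-1.5,0],[1,71,-0.5,-1.5,0],[1,75,-0.5,-1.5,0],[1,77,-0.5,-1.5,0],[1,77,-0.5,-1.5,0]]}}

```text
clock: 12.15
position: [556.8, 184.2, 50.7]
ee_rot: [0.008, 1.0, -0.0, -0.0]
contact_force: [-0.5, -0.4, -0.9]
gripper_width: 0.1
grasp_force: 0.0
```

{"fn": "drive_tool", "kwargs": {"targets": [[1,0,0,-50,0],[-0.4,50,0,-90,0],[-0.4,100,0,-110,0],[-0.4,150,0,-110,0],[-0.4,150,0,-110,0],[-0.4,150,0,-110,0]]}}

```text
clock: 12.75
position: [405.6, 186.4, 161.6]
ee_rot: [0.007, 1.0, 0.0, 0.0]
contact_force: [0.1, -0.0, -0.1]
gripper_width: 59.6
grasp_force: 0.0
```

```bash
cat >> h.py <<'E'
def front(im,c,z):
    "front edge (top of picture) of the grey strip in the middle columns: left/right corners cast on z"
    h=cv2.cvtColor(im,cv2.COLOR_BGR2HSV); m=((h[...,1]<55)&(h[...,2]>80)).astype(np.uint8); m[:, :236]=0; m[:,400:]=0; m[425:]=0
    m=cv2.morphologyEx(m,cv2.MORPH_OPEN,np.ones((5,5)))
    k=max(cv2.findContours(m,cv2.RETR_EXTERNAL,cv2.CHAIN_APPROX_NONE)[0],key=cv2.contourArea).reshape(-1,2)
    a=k[np.argmin(k@[1,2])]; b=k[np.argmin(k@[-1,2])]; P=cast(c,[a,b],z)
    print("px",a,b,"world",P.round(1).tolist(),"mid",P.mean(0).round(1)); return P
E
python3 - <<'E'
from h import *
front(*load("w4"),54)
im,c=shot("wrist","w9"); front(im,c,54); mv(464,185,42,-.9)
E
```

```text
px [286 271] [354 272] world [[428.5, 217.6, 54.0], [429.7, 260.2, 54.0]] mid [429.1 238.9  54. ]
px [286 285] [353 287] world [[437.7, 166.1, 54.0], [439.7, 208.8, 54.0]] mid [438.7 187.5  54. ]
mv [-56.8  -1.2 119.5] roll 0.07 | now [407.1 187.  161.4] yaw -0.83 t 12.8 q6 -2.38 w 59.4
```

{"fn": "drive_tool", "kwargs": {"targets": [[-0.4,-57,0,40,0],[-0.4,-57,0,80,0],[-0.4,-57,0,100,0],[-0.4,-57,0,112,0],[-0.4,-57,0,119,0],[1,-57,0,119.5,0],[1,-57,0,119.5,0],[1,-57,0,119.5,0],[1,-57,0,119.5,0],[1,-57,0,119.5,0]]}}

```text
clock: 13.8
position: [464.3, 185.9, 41.9]
ee_rot: [0.008, 1.0, 0.0, 0.0]
contact_force: [0.4, -0.3, -1.3]
gripper_width: 41.6
grasp_force: 60.7
```

{"fn": "drive_tool", "kwargs": {"targets": [[1,0,0,-8,0],[1,8,0,-20,0],[1,20,0,-40,0],[1,40,0,-90,0],[1,40,0,-110,0],[1,40,0,-110,0]]}}

```text
clock: 14.4
position: [425.4, 188.0, 156.3]
ee_rot: [0.007, 1.0, 0.003, 0.004]
contact_force: [1.0, 0.4, -1.3]
gripper_width: 41.9
grasp_force: 61.2
```

Run:
```python
from h import *
im,c=shot("wrist","w10"); s=arm.read_state(); m=R.from_quat(s["ee_rot"]).as_matrix()
P=front(im,c,s["position"][2]+12); print(((P-s["position"])@m).round(1))
I,C=load("w5"); front(I,C,166)
mv(594,-74.2,115,-1.75)
```

```text
px [252 257] [385 260] world [[399.7, 166.6, 166.0], [401.5, 210.9, 166.0]] mid [400.6 188.7 166. ]
[[ 24.3 -20.9 -12.2]
 [ 23.2  23.4 -12. ]]
px [252 229] [387 233] world [[389.7, 218.9, 166.0], [391.7, 263.1, 166.0]] mid [390.7 241.  166. ]
mv [-173.5 -258.9   38.6] roll 0.87 | now [424.3 187.2 154. ] yaw -0.88 t 14.4 q6 -2.35 w 41.8
```

{"fn": "drive_tool", "kwargs": {"targets": [[1,-25,-40,0,0],[1,-50,-80,10,0],[1,-75,-120,20,0.5],[1,-105,-160,30,0.9],[1,-130,-200,38,0.9],[1,-155,-235,39,0.9],[1,-168,-252,39,0.9],[1,-172,-259,39,0.9],[1,-172,-259,39,0.9],[1,-172,-259,39,0.9]]}}

```text
clock: 15.45
position: [590.9, -74.7, 111.6]
ee_rot: [0.016, 1.0, 0.0, -0.001]
contact_force: [-0.1, 0.5, -1.1]
gripper_width: 42.0
grasp_force: 61.3
```

{"fn": "drive_tool", "kwargs": {"targets": [[1,0,0,0,0],[1,0,0,0,0]]}}

```text
clock: 15.65
position: [591.6, -74.3, 112.6]
ee_rot: [0.015, 1.0, 0.0, 0.0]
contact_force: [0.1, -0.5, -1.4]
gripper_width: 42.1
grasp_force: 61.3
```

Run:
```python
from h import *
im,c=shot("wrist","w11"); s=arm.read_state(); mv(592.2,-74.3,45,-1.75)
P=front(im,c,s["position"][2]+12); g=cv2.cvtColor(im,cv2.COLOR_BGR2HSV)
# lower strip's visible front edge corners
cr=im[190:300,220:420]; cv2.imwrite("pics/crop2.png",cv2.resize(cr,(800,440),interpolation=cv2.INTER_CUBIC))
```

```text
mv [-0.5  0.1 67.6] roll 0.02 | now [591.7 -74.4 112.6] yaw -1.73 t 15.7 q6 -1.75 w 41.9
px [236 181] [399 183] world [[539.9, -98.1, 124.6], [542.1, -47.3, 124.6]] mid [541.  -72.7 124.6]
```

View pics/crop2.png

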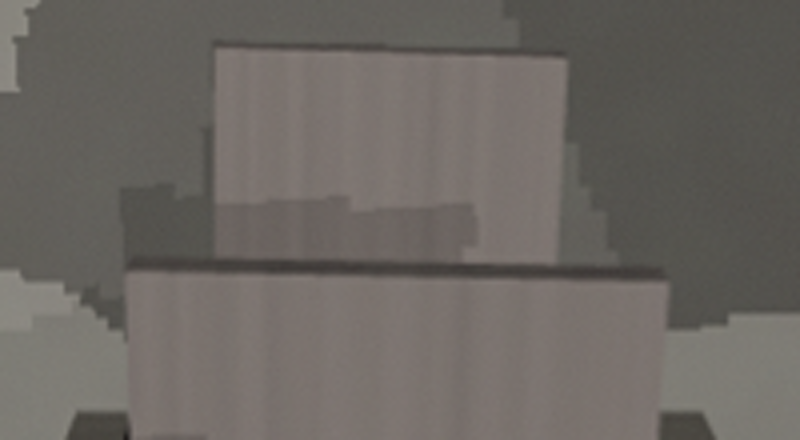

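The held strip102's edge is at columns 252–387, row 259. The lower strip114's edge is at columns 273–362, row 203.

Run:
```python
from h import *
im,c=load("w11"); s=arm.read_state(); m=R.from_quat(s["ee_rot"]).as_matrix()
for px,z in(([(273.5,201.8),(361.8,204.3)],48),([(252,258),(386.8,260.3)],124.6)):
    P=cast(c,px,z); Q=(P-s["position"])@m; print(Q.round(1).tolist(),Q.mean(0).round(1),np.linalg.norm(P[0]-P[1]).round(1))
```

```text
[[29.7, -21.8, 64.6], [28.5, 22.3, 64.6]] [29.1  0.2 64.6] 44.1
[[25.7, -21.3, -12.0], [24.9, 22.9, -12.0]] [ 25.3   0.8 -12. ] 44.2
```

{"fn": "drive_tool", "kwargs": {"targets": [[1,-2,-0.4,40,0],[1,-2,-0.4,58,0],[1,-2,-0.4,64,0],[1,-2,-0.4,67,0],[1,-2,-0.4,67,0]]}}

```text
clock: 16.2
position: [594.1, -75.5, 46.6]
ee_rot: [0.015, 1.0, -0.0, 0.0]
contact_force: [0.2, 0.1, -1.7]
gripper_width: 41.6
grasp_force: 61.3
```

{"fn": "drive_tool", "kwargs": {"targets": [[1,0,0,1,0],[1,0,0,2,0],[1,0,0,2.5,0],[1,0,0,2.5,0]]}}

```text
clock: 16.6
position: [595.0, -75.5, 45.9]
ee_rot: [0.015, 1.0, -0.0, 0.001]
contact_force: [-4.2, 2.0, 10.9]
gripper_width: 42.3
grasp_force: 67.4
```

The fingertips bear on the lower strip's edges, because the pads give slightly. I raise a little, release, and will square the pack by squeezing it.

{"fn": "drive_tool", "kwargs": {"targets": [[1,0,0.3,-2,0],[1,0,0.3,-2,0],[-0.3,0,0.3,-2,0],[-0.3,0,0.3,-2,0],[-0.3,0,0.3,-2,0],[-0.3,0,0.3,-10,0],[-0.3,0,0.3,-50,0],[-0.3,80,0,-80,0],[-0.3,80,0,-105,0],[-0.3,80,0,-105,0],[-0.3,80,0,-105,0]]}}

```text
clock: 17.7
position: [514.3, -73.2, 149.8]
ee_rot: [0.016, 1.0, 0.0, 0.002]
contact_force: [-0.1, 0.0, 0.1]
gripper_width: 55.7
grasp_force: 0.0
```

Run:
```python
from h import *
im,c=shot("wrist","w12"); mv(632,131.5,110,-.9)
cv2.imwrite("pics/crop3.png",cv2.resize(im[270:440,230:410],(720,680),interpolation=cv2.INTER_CUBIC)[:600])
```

```text
mv [-111.1  208.3   38.8] roll -0.92 | now [514.3 -73.2 148.5] yaw -1.82 t 17.8 q6 -1.77 w 55.3
```

View pics/crop3.png

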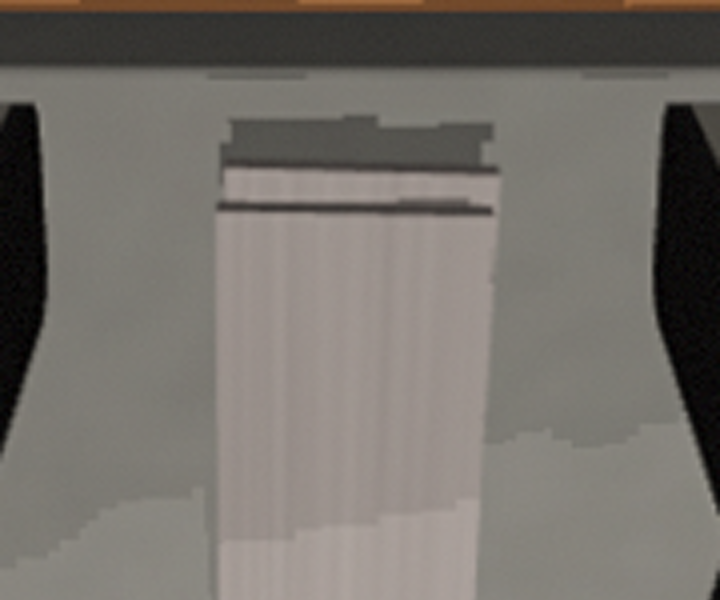

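The upper strip lies about 1–2 mm to the left. Lower corners are at (286.5,312) and (355,313), upper at (284,322.5) and (353,323).

Run:
```python
from h import *
im,c=load("w12")
for px,z in(([(286.5,312.2),(354.8,313)],48),([(284.2,322.5),(353.2,323)],52)):
    P=cast(c,px,z); print(P.round(1).tolist(),P.mean(0).round(1),np.linalg.norm(P[0]-P[1]).round(1))
mv(612,-74.5,45,-1.75)
```

```text
[[562.8, -94.3, 48.0], [564.7, -50.9, 48.0]] [563.8 -72.6  48. ] 43.5
[[568.0, -95.8, 52.0], [569.7, -52.2, 52.0]] [568.8 -74.   52. ] 43.6
mv [-97.5   1.8 103.7] roll -0.07 | now [514.3 -73.2 148.5] yaw -1.82 t 17.8 q6 -1.77 w 55.3
```

I squeeze the pack at its centre to square it, and draw it 1.5 mm towards the robot while held.

{"fn": "drive_tool", "kwargs": {"targets": [[-0.3,-50,0,0,0],[-0.3,-100,1,10,0],[-0.3,-106,1.5,50,0],[-0.3,-106,1.5,80,0],[-0.3,-106,1.5,95,0],[-0.3,-106,1.5,105,0],[-0.3,-106,1.5,107,0],[-0.3,-106,1.5,107,0],[-0.3,-106,1.5,107,0]]}}

```text
clock: 18.65
position: [620.9, -75.1, 41.8]
ee_rot: [0.016, 1.0, 0.0, 0.001]
contact_force: [-0.2, 0.2, 0.6]
gripper_width: 55.3
grasp_force: 0.0
```

{"fn": "drive_tool", "kwargs": {"targets": [[1,0,0,0,0],[1,0,0,0,0],[1,0,0,0,0],[1,0.5,0,0,0],[1,1,0,0,0],[1,1.5,0,0,0],[1,1.5,0,0,0],[-0.3,1.5,0,0,0],[-0.3,1.5,0,0,0],[-0.3,1.5,0,0,0],[-0.3,1.5,0,-20,0],[-0.3,1.5,0,-70,0]]}}

```text
clock: 19.85
position: [614.3, -75.2, 105.8]
ee_rot: [0.016, 1.0, -0.0, -0.007]
contact_force: [1.2, 0.2, 0.1]
gripper_width: 55.4
grasp_force: 0.0
```

{"fn": "drive_tool", "kwargs": {"targets": [[-0.3,50,0,-20,0],[-0.3,106,0,-40,0],[-0.3,106,0,-40,0],[-0.3,106,0,-40,0],[-0.3,106,0,-40,0]]}}

```text
clock: 20.35
position: [513.1, -71.7, 150.8]
ee_rot: [0.016, 1.0, -0.0, 0.0]
contact_force: [0.1, -0.1, -0.4]
gripper_width: 55.4
grasp_force: 0.0
```

```bash
cat >> h.py <<'E'
def edges(im,c,zs):
    "horizontal edges along col 310-330 band and vertical sides of strips, sub-px from gradient"
    g=cv2.GaussianBlur(cv2.cvtColor(im,cv2.COLOR_BGR2GRAY),(3,3),0).astype(float)
    col=g[270:345,312:328].mean(1); d=np.diff(col); print("row grad",[(270+i,round(v)) for i,v in enumerate(d) if abs(v)>5])
    for r in (314,316,318,320,324,328,332):
        d=np.diff(g[r,270:370]); print(r,[(270+i,round(v)) for i,v in enumerate(d) if abs(v)>7])
E
python3 - <<'E'
from h import *
im,c=shot("wrist","w13"); mv(632,131.5,110,-.9)
edges(*load("w12"),0); edges(im,c,0)
E
```

```text
mv [-112.2  206.8   40.2] roll -0.91 | now [513.3 -71.7 150.3] yaw -1.81 t 20.4 q6 -1.78 w 55.9
row grad [(270, -19), (271, -18), (272, -14), (273, -7), (285, 13), (286, 22), (287, 18), (288, 9), (297, -8), (298, -13), (299, -8), (309, -8), (311, 20), (312, 35), (313, 22), (318, -6), (319, -28), (320, -36), (321, -5), (322, 30), (323, 31), (324, 12)]
314 [(283, -8), (285, 19), (286, 16)]
316 [(285, 14), (286, 12), (354, -11)]
318 [(285, 10), (286, 9), (353, -8), (354, -11)]
320 [(283, -13), (284, -10), (346, 13), (347, 13), (354, -10)]
324 [(283, 10)]
328 [(283, 11), (284, 8), (353, -10), (354, -8)]
332 [(283, 10), (353, -8)]
row grad [(271, -11), (272, -19), (273, -18), (274, -15), (275, -6), (287, 14), (288, 22), (289, 18), (290, 8), (299, -13), (300, -18), (301, -7), (310, -8), (312, 20), (313, 35), (314, 22), (319, -6), (320, -27), (321, -36), (323, 32), (324, 30), (325, 10)]
314 [(284, 9)]
316 [(284, 11), (352, -8), (353, -10)]
318 [(284, 11), (285, 8), (352, -8), (353, -11)]
320 [(292, -10), (298, 17), (299, 17), (352, -8), (353, -10)]
324 [(351, 12)]
328 [(282, 9), (283, 10), (352, -10), (353, -8)]
332 [(282, 8), (283, 10), (352, -10)]
```

The pack is squared to within about 1 mm. Next, strip90.

{"fn": "drive_tool", "kwargs": {"targets": [[1,-20,45,0,0],[1,-40,90,20,-0.9],[1,-60,135,40,-0.9],[1,-85,175,40,-0.9],[1,-105,200,40,-0.9],[1,-112,208,40,-0.9],[1,-112,208,60,-0.9],[1,-112,208,85,-0.9],[1,-112,208,94,-0.9],[1,-112,208,98.5,-0.9],[1,-112,208,98.5,-0.9]]}}

```text
clock: 21.5
position: [631.3, 132.2, 51.9]
ee_rot: [0.008, 1.0, -0.0, -0.0]
contact_force: [0.6, -0.5, 0.4]
gripper_width: 0.3
grasp_force: 0.0
```

Run:
```python
from h import *
im,c=shot("wrist","w14"); mv(549,132.5,51.5,-.9); print(arm.read_state()["contact_force"])
h=cv2.cvtColor(im,cv2.COLOR_BGR2HSV); print("rear row",[r for r in range(200,300) if h[r,330,1]<60][-1]); print("rails",[x for x in range(200,430) if h[285,x,1]<60])
```

```text
mv [82.7 -1.3  1.2] roll -0.03 | now [631.7 132.4  52.8] yaw -0.93 t 21.6 q6 -2.04 w 0.0
[-0.19154247 -0.69455904 -0.08328705]
rear row 299
rails [234, 235, 236, 237, 238, 239, 240, 241, 242, 243, 244, 245, 246, 247, 248, 379, 380, 381, 382, 383, 384, 385, 386, 387, 388, 389, 390, 391, 392]
```

{"fn": "drive_tool", "kwargs": {"targets": [[1,0,-1,1,0],[1,8,-1,1,0],[1,18,-1,1,0],[1,28,-1,1,0],[1,38,-1,1,0],[1,48,-1,1,0],[1,58,-1,1,0],[1,67,-1,1,0],[1,74,-1,1,0],[1,79,-1,1,0],[1,82,-1,1,0],[1,82,-1,1,0]]}}

```text
clock: 22.75
position: [549.1, 133.1, 51.7]
ee_rot: [0.008, 1.0, 0.0, 0.0]
contact_force: [1.7, 0.4, 5.1]
gripper_width: 0.1
grasp_force: 1.7
```

{"fn": "drive_tool", "kwargs": {"targets": [[1,0,0,-50,0],[-0.4,50,0,-90,0],[-0.4,100,0,-110,0],[-0.4,140,0,-110,0],[-0.4,140,0,-110,0],[-0.4,140,0,-110,0]]}}

```text
clock: 23.35
position: [407.3, 134.6, 161.2]
ee_rot: [0.007, 1.0, -0.0, -0.001]
contact_force: [-0.2, -0.1, 1.0]
gripper_width: 60.0
grasp_force: 0.0
```

Run:
```python
from h import *
im,c=shot("wrist","w15"); front(im,c,54); mv(464,133,46.5,-.9)
```

```text
px [282 296] [349 296] world [[446.5, 111.3, 54.0], [447.2, 154.3, 54.0]] mid [446.9 132.8  54. ]
mv [-55.5  -1.2 114.6] roll 0.02 | now [408.6 135.1 161.1] yaw -0.88 t 23.4 q6 -2.29 w 59.9
```

{"fn": "drive_tool", "kwargs": {"targets": [[-0.4,-55.5,-1.5,40,0],[-0.4,-55.5,-1.5,80,0],[-0.4,-55.5,-1.5,100,0],[-0.4,-55.5,-1.5,110,0],[-0.4,-55.5,-1.5,114,0],[-0.4,-55.5,-1.5,114,0],[1,-55.5,-1.5,114,0],[1,-55.5,-1.5,114,0],[1,-55.5,-1.5,114,0],[1,-55.5,-1.5,114,0],[1,-55.5,-1.5,114,0]]}}

```text
clock: 24.5
position: [465.3, 133.3, 48.6]
ee_rot: [0.008, 1.0, 0.001, 0.001]
contact_force: [-0.5, 0.3, 6.3]
gripper_width: 40.9
grasp_force: 60.5
```

{"fn": "drive_tool", "kwargs": {"targets": [[1,0,0,-8,0],[1,8,0,-20,0],[1,20,0,-40,0],[1,40,0,-90,0],[1,40,0,-110,0],[1,40,0,-110,0]]}}

```text
clock: 25.1
position: [425.9, 134.7, 161.1]
ee_rot: [0.007, 1.0, 0.003, 0.004]
contact_force: [-0.1, -0.9, -1.6]
gripper_width: 40.9
grasp_force: 61.1
```

Run:
```python
from h import *
im,c=shot("wrist","w16"); s=arm.read_state(); m=R.from_quat(s["ee_rot"]).as_matrix()
P=front(im,c,s["position"][2]+7); print(((P-s["position"])@m).round(1))
mv(591.5,-74.2,115,-1.75)
```

```text
px [256 271] [380 273] world [[407.0, 113.6, 165.9], [408.4, 156.8, 165.9]] mid [407.7 135.2 165.9]
[[ 17.5 -20.7  -7.1]
 [ 16.7  22.6  -7. ]]
mv [-169.8 -205.6   43.8] roll 0.84 | now [424.8 134.  158.9] yaw -0.91 t 25.1 q6 -2.26 w 41.0
```

{"fn": "drive_tool", "kwargs": {"targets": [[1,-25,-30,0,0],[1,-50,-65,10,0],[1,-75,-95,20,0.5],[1,-105,-130,30,0.9],[1,-130,-160,40,0.9],[1,-155,-190,44,0.9],[1,-167,-202,44,0.9],[1,-170.5,-206,44,0.9],[1,-170.5,-206,44,0.9],[1,-170.5,-206,44,0.9],[1,-170.5,-206,44,0.9],[1,-170.5,-206,44,0.9]]}}

```text
clock: 26.35
position: [591.3, -74.4, 113.6]
ee_rot: [0.015, 1.0, 0.0, 0.0]
contact_force: [-1.1, -0.7, -1.3]
gripper_width: 40.9
grasp_force: 61.2
```

Run:
```python
from h import *
im,c=shot("wrist","w17"); s=arm.read_state(); mv(592.2,-74.2,55,-1.75)
g=cv2.GaussianBlur(cv2.cvtColor(im,cv2.COLOR_BGR2GRAY),(3,3),0).astype(float)
col=g[190:300,312:328].mean(1); d=np.diff(col); print([(190+i,round(v)) for i,v in enumerate(d) if abs(v)>5])
for r in (210,216,222,230,240,280,285,290): d=np.diff(g[r,235:410]); print(r,[(235+i,round(v)) for i,v in enumerate(d) if abs(v)>7])
```

```text
mv [-0.7  0.3 58.7] roll -0.0 | now [591.5 -74.5 113.7] yaw -1.75 t 26.4 q6 -1.75 w 40.9
[(201, -8), (203, 12), (204, 18), (205, 6), (213, -14), (214, -18), (215, 6), (216, 20), (217, 8), (266, -5), (267, -13), (268, -13), (270, 10), (271, 20), (272, 16)]
210 [(275, 13), (276, 15), (362, -12), (363, -11)]
216 []
222 [(273, 13), (274, 16), (362, -13), (363, -15)]
230 [(273, 11), (274, 14), (275, 8), (362, -9), (363, -12)]
240 [(274, 13), (275, 10), (361, -8), (362, -9)]
280 []
285 []
290 []
```

Run:
```python
from h import *
im,c=load("w17"); s=arm.read_state(); m=R.from_quat(s["ee_rot"]).as_matrix()
P0=[("114",(319.5,204.3),48,57),("102",(318.3,216.3),52,51),("90",(318.2,271.3),119.3,45)]
for n,px,z,h in P0:
    Q=((cast(c,[px],z)-s["position"])@m)[0]; print(n,Q.round(1),"centre",(Q[0]-h).round(1))
```

```text
114 [28.3  1.2 65.7] centre -28.7
102 [23.   0.6 61.7] centre -28.0
90 [18.8  0.4 -5.6] centre -26.2
```

{"fn": "drive_tool", "kwargs": {"targets": [[1,-1.7,0.4,35,0],[1,-1.7,0.4,52,0],[1,-1.7,0.4,57,0],[1,-1.7,0.4,60,0],[1,-1.7,0.4,61.5,0],[1,-1.7,0.4,62,0],[1,-1.7,0.4,62,0]]}}

```text
clock: 27.1
position: [594.0, -74.9, 52.2]
ee_rot: [0.016, 1.0, 0.0, 0.001]
contact_force: [-0.5, -0.6, -1.4]
gripper_width: 41.1
grasp_force: 61.2
```

Run:
```python
from h import *
mv(592,-74.5,51,-1.75); s=arm.read_state(); print(s["contact_force"],s["wrist_torque"])
```

```text
mv [2.  0.3 1.2] roll -0.06 | now [594.  -74.9  52.2] yaw -1.81 t 27.1 q6 -1.75 w 41.1
[-0.513585   -0.55554728 -1.41943789] [-0.05184817  0.03106358  0.0216614 ]
```

{"fn": "drive_tool", "kwargs": {"targets": [[1,0,0,0.8,0],[1,0,0,0.8,0],[-0.3,0,0,0.8,0],[-0.3,0,0,0.8,0],[-0.3,0,0,0.8,0],[-0.3,0,0,-6,0],[-0.3,-25,0,-6,0],[-0.3,-25,0,6,0],[-0.3,-25,0,11,0],[-0.3,-25,0,11,0]]}}

```text
clock: 28.1
position: [616.8, -75.8, 38.9]
ee_rot: [0.016, 1.0, -0.0, -0.002]
contact_force: [-0.5, -1.0, -0.1]
gripper_width: 55.8
grasp_force: 0.0
```

{"fn": "drive_tool", "kwargs": {"targets": [[1,0,0,0,0],[1,0,0,0,0],[1,0,0,0,0],[1,0,0,0,0],[-0.3,0,0,0,0],[-0.3,0,0,0,0],[-0.3,0,0,0,0],[-0.3,0,0,-20,0],[-0.3,0,0,-70,0]]}}

```text
clock: 29.0
position: [615.2, -75.9, 106.2]
ee_rot: [0.016, 1.0, -0.0, -0.006]
contact_force: [1.3, 0.3, 0.3]
gripper_width: 55.3
grasp_force: 0.0
```

{"fn": "drive_tool", "kwargs": {"targets": [[-0.3,50,0,-30,0],[-0.3,108,0,-40,0],[-0.3,108,0,-40,0],[-0.3,108,0,-40,0],[-0.3,108,0,-40,0]]}}

```text
clock: 29.5
position: [511.2, -72.3, 151.0]
ee_rot: [0.016, 1.0, 0.0, 0.001]
contact_force: [-0.1, 0.4, 0.6]
gripper_width: 55.6
grasp_force: 0.0
```

Run:
```python
from h import *
im,c=shot("wrist","w18"); mv(430,-33,130,0)
edges(im,c,0)
hsv=cv2.cvtColor(im,cv2.COLOR_BGR2HSV); H,S,V=cv2.split(hsv)
m=((S<60)).astype(np.uint8); m[250:]=0; m[:,:200]=0
for k in cv2.findContours(m,cv2.RETR_EXTERNAL,cv2.CHAIN_APPROX_NONE)[0]:
    if cv2.contourArea(k)>2000: print("block",cv2.boundingRect(k),cv2.minAreaRect(cast(c,k.reshape(-1,2),25)[:,:2].astype(np.float32)))
cv2.imwrite("pics/crop4.png",cv2.resize(im[:440,200:],(600,600)))
```

```text
mv [82.7 36.7 20.4] roll -1.8 | now [511.5 -72.3 150.5] yaw -1.8 t 29.6 q6 -1.78 w 55.7
row grad [(273, -12), (274, -21), (275, -19), (276, -12), (289, 14), (290, 23), (291, 17), (292, 9), (301, -13), (302, -17), (303, -7), (313, -8), (315, 28), (316, 31), (317, 14), (322, -11), (323, -32), (324, -32), (325, 7), (326, 40), (327, 25), (334, -8), (335, -17), (336, -29), (337, -23), (338, 10), (339, 37), (340, 27), (341, 6)]
314 [(282, -14), (283, -25), (284, -14), (348, 9), (349, 8), (351, 9), (352, 10)]
316 [(351, 11), (352, 13)]
318 [(283, 9), (284, 12), (352, -10)]
320 [(283, 10), (284, 10), (352, -11)]
324 [(282, -9), (323, -8), (324, -11), (350, 10), (351, 16), (352, 11)]
328 [(282, 11), (351, -8)]
332 [(282, 10), (283, 9), (351, -11)]
block (315, 23, 127, 149) ((430.66412353515625, -33.0721435546875), (49.88777160644531, 74.46651458740234), 62.15736389160156)
```

View pics/crop4.png

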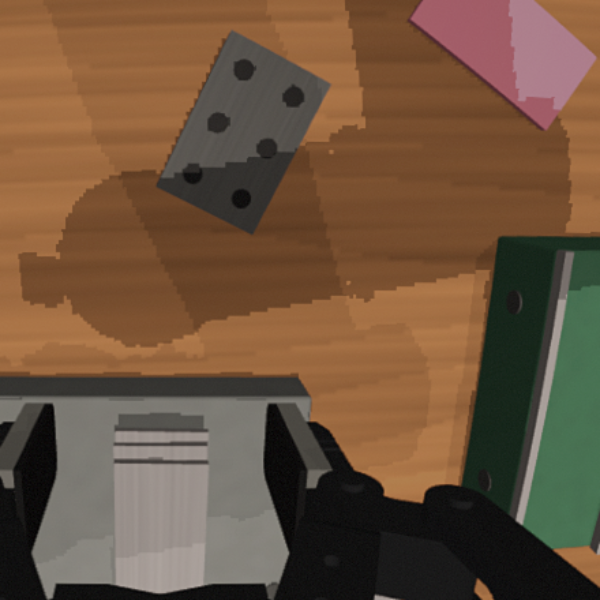

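The pack is neat: edges at 430, 445 and 462 px in the crop, all centred. The grey steel block with six holes, at (240,130) in the crop, is the setup block; the pink piece is a decoy. I go to the block.

Run:
```python
from h import *
im,c=load("w18")
for px,z,h in(((318.1,316),48,57),((317.3,326.3),52,51),((316.5,339.3),56,45)): 
    p=cast(c,[px],z)[0]; print((p+[h,-h*.0305,0]).round(1))
p=cast(c,[(320,290.5)],30)[0]; print("slab front x at y",p.round(1))
mv(430.6,-33.1,60,-27.8)
```

```text
[620.4 -75.2  48. ]
[619.6 -75.7  52. ]
[620.6 -76.2  56. ]
slab front x at y [553.3 -71.8  30. ]
mv [82.2 36.6 90.4] roll 26.0 | now [511.5 -72.3 150.5] yaw -1.8 t 29.6 q6 -1.78 w 55.7
```

{"fn": "drive_tool", "kwargs": {"targets": [[-1,40,18,30,8],[-1,82,37,60,16],[-1,82,37,80,24],[-1,82,37,90,26],[-1,82,37,90,26],[-1,82,37,90,26]]}}

```text
clock: 30.15
position: [431.0, -32.6, 60.1]
ee_rot: [0.24, 0.971, -0.0, 0.0]
contact_force: [0.0, 0.3, -0.3]
gripper_width: 85.6
grasp_force: 0.0
```

Run:
```python
from h import *
im,c=shot("wrist","w19"); mv(430.6,-33.1,8,-27.8)
hsv=cv2.cvtColor(im,cv2.COLOR_BGR2HSV); H,S,V=cv2.split(hsv)
m=(S<70).astype(np.uint8); m[330:]=0
s=arm.read_state(); R_=R.from_quat(s["ee_rot"]).as_matrix()
for k in cv2.findContours(m,cv2.RETR_EXTERNAL,cv2.CHAIN_APPROX_NONE)[0]:
    if cv2.contourArea(k)>3000: print(cv2.boundingRect(k),cv2.minAreaRect(((cast(c,k.reshape(-1,2),25)-s["position"])@R_)[:,:2].astype(np.float32)))
```

```text
mv [ 0.2 -0.8 52.5] roll 0.02 | now [431.1 -32.6  60.5] yaw -27.78 t 30.2 q6 -2.36 w 85.7
(259, 189, 116, 141) ((7.915748596191406, -0.6317520141601562), (49.69504928588867, 66.0591049194336), 89.98126220703125)
```

{"fn": "drive_tool", "kwargs": {"targets": [[-1,0,-0.6,30,0],[-1,0,-0.6,45,0],[-1,0,-0.6,52,0],[-1,0,-0.6,52,0],[1,0,-0.6,52,0],[1,0,-0.6,52,0],[1,0,-0.6,52,0],[1,0,-0.6,52,0],[1,0,-0.6,52,0],[1,0,-0.6,45,0],[1,0,-0.6,10,0],[1,0,-0.6,-40,0]]}}

```text
clock: 31.4
position: [426.1, -34.0, 99.1]
ee_rot: [0.241, 0.971, -0.002, -0.004]
contact_force: [2.7, 0.8, -5.2]
gripper_width: 48.4
grasp_force: 65.6
```

{"fn": "drive_tool", "kwargs": {"targets": [[1,0,0,-20,0],[1,0,0,-20,0]]}}

```text
clock: 31.6
position: [430.9, -32.8, 123.2]
ee_rot: [0.24, 0.971, 0.002, 0.003]
contact_force: [0.6, -0.3, -5.9]
gripper_width: 48.7
grasp_force: 65.7
```

Run:
```python
from h import *
im,c=shot("wrist","w20"); mv(619.5,-75.2,120,-1.75)
s=arm.read_state(); m=R.from_quat(s["ee_rot"]).as_matrix()
g=cv2.GaussianBlur(cv2.cvtColor(im,cv2.COLOR_BGR2GRAY),(3,3),0).astype(float)
col=g[150:400,300:340].mean(1); d=np.diff(col); print([(150+i,round(v)) for i,v in enumerate(d) if abs(v)>5]); print(s["contact_force"])
for r in range(180,320,4): print(r,((cast(c,[(317,r)],s["position"][2]+17)-s["position"])@m)[0,0].round(1),end="; ")
cv2.imwrite("pics/x.png",im)
```

```text
mv [-188.1   51.8    1.2] roll -26.12 | now [429.  -33.1 120.9] yaw -27.87 t 31.6 q6 -2.36 w 48.6
[(208, -6), (209, -18), (210, -22), (211, -9), (226, 11), (227, 10)]
[-0.3244033  -0.88774188 -6.4164636 ]
180 50.1; 184 48.9; 188 47.6; 192 46.4; 196 45.2; 200 43.9; 204 42.7; 208 41.4; 212 40.1; 216 38.9; 220 37.6; 224 36.3; 228 35.0; 232 33.7; 236 32.4; 240 31.1; 244 29.8; 248 28.5; 252 27.1; 256 25.8; 260 24.4; 264 23.1; 268 21.7; 272 20.3; 276 18.9; 280 17.6; 284 16.2; 288 14.8; 292 13.3; 296 11.9; 300 10.5; 304 9.0; 308 7.6; 312 6.1; 316 4.6;
```

{"fn": "drive_tool", "kwargs": {"targets": [[1,-30,8,0,-4],[1,-70,18,0,-10],[1,-110,30,0,-16],[1,-145,40,0,-21],[1,-172,48,0,-25],[1,-184,51,0,-26.1],[1,-186.5,52,0,-26.1],[1,-186.5,52,0,-26.1],[1,-186.5,52,0,-26.1],[1,-186.5,52,0,-26.1]]}}

```text
clock: 32.65
position: [617.4, -74.1, 119.9]
ee_rot: [0.015, 1.0, 0.0, -0.001]
contact_force: [0.2, 0.8, -5.4]
gripper_width: 48.5
grasp_force: 65.6
```

Run:
```python
from h import *
im,c=shot("wrist","w21"); mv(617.8,-75.2,67,-1.75)
s=arm.read_state(); m=R.from_quat(s["ee_rot"]).as_matrix()
g=cv2.GaussianBlur(cv2.cvtColor(im,cv2.COLOR_BGR2GRAY),(3,3),0).astype(float)
col=g[150:260,310:330].mean(1); d=np.diff(col); print([(150+i,round(v)) for i,v in enumerate(d) if abs(v)>5])
for r in (190,196,202,208): d=np.diff(g[r,240:400]); print(r,[(240+i,round(v)) for i,v in enumerate(d) if abs(v)>6])
```

```text
mv [-0.1 -1.1 53.3] roll 0.04 | now [617.7 -74.1 120.3] yaw -1.71 t 32.7 q6 -1.74 w 48.9
[(151, 16), (152, 10), (160, -5), (161, -11), (163, 11), (164, 6), (176, -14), (177, -9), (178, 13), (179, 12), (208, -9), (209, -30), (210, -39), (211, -18), (226, 11), (227, 10)]
190 [(270, 13), (271, 7), (358, -9), (359, -15), (360, -11)]
196 [(270, 13), (271, 9), (358, -12), (359, -16), (360, -9)]
202 [(270, 12), (271, 9), (358, -15), (359, -17), (360, -7)]
208 [(270, 10), (271, 9), (358, -15), (359, -14)]
```

Run:
```python
from h import *
im,c=load("w21"); s=arm.read_state(); m=R.from_quat(s["ee_rot"]).as_matrix()
for px,z,h in(((315,151.3),48,57),((315,163.4),52,51),((315,178.6),56,45),((317,227),s["position"][2]+17,37.5)):
    q=((cast(c,[px],z)-s["position"])@m)[0]; print(q.round(1),(q[0]-h).round(1))
```

```text
[54.4 -1.2 72.3] -2.6
[48.7 -1.2 68.3] -2.3
[41.7 -1.2 64.3] -3.3
[ 37.8  -0.1 -17. ] 0.3
```

{"fn": "drive_tool", "kwargs": {"targets": [[1,-2.3,-0.9,25,0],[1,-2.3,-0.9,42,0],[1,-2.3,-0.9,50,0],[1,-2.3,-0.9,53,0],[1,-2.3,-0.9,55,0],[1,-2.3,-0.9,55.5,0],[1,-2.3,-0.9,55.5,0]]}}

```text
clock: 33.4
position: [621.5, -75.2, 65.7]
ee_rot: [0.015, 1.0, 0.0, 0.001]
contact_force: [-0.0, -0.6, -5.9]
gripper_width: 48.3
grasp_force: 65.7
```

{"fn": "drive_tool", "kwargs": {"targets": [[1,0,0,0.5,0],[1,0,0,0.5,0]]}}

```text
clock: 33.6
position: [621.5, -75.2, 65.7]
ee_rot: [0.015, 1.0, 0.0, 0.001]
contact_force: [-2.1, 0.6, 0.6]
gripper_width: 48.3
grasp_force: 66.3
```

{"fn": "drive_tool", "kwargs": {"targets": [[-0.6,0,0,0,0],[-0.6,0,0,0,0],[-0.6,0,0,0,0],[-0.6,0,0,0,0],[-0.6,0,0,-30,0],[-0.6,0,0,-70,0],[-0.6,60,0,-100,0],[-0.6,110,0,-100,0],[-0.6,110,0,-100,0],[-0.6,110,0,-100,0]]}}

```text
clock: 34.6
position: [509.1, -72.1, 165.6]
ee_rot: [0.015, 1.0, 0.0, 0.001]
contact_force: [0.5, 0.2, 0.4]
gripper_width: 68.5
grasp_force: 0.0
```

Run:
```python
from h import *
im,c=shot("wrist","w22"); mv(507,-377,260,-1.75)
s=arm.read_state()
g=cv2.GaussianBlur(cv2.cvtColor(im,cv2.COLOR_BGR2GRAY),(3,3),0).astype(float)
col=g[250:420,305:330].mean(1); d=np.diff(col); print([(250+i,round(v)) for i,v in enumerate(d) if abs(v)>5])
for r in (336,342,370,380): d=np.diff(g[r,260:380]); print(r,[(260+i,round(v)) for i,v in enumerate(d) if abs(v)>6])
im,c=shot("top","top1")
cv2.imwrite("pics/crop5.png",cv2.resize(im[195:260,325:445],None,fx=6,fy=6,interpolation=cv2.INTER_CUBIC))
```

```text
mv [  -5.3 -305.   -94.6] roll 0.07 | now [510.9 -72.  165.4] yaw -1.68 t 34.6 q6 -1.78 w 68.3
[(269, -11), (270, -21), (271, -19), (272, -12), (284, 15), (285, 22), (286, 17), (287, 9), (295, -6), (296, -15), (297, -14), (306, -7), (308, 20), (309, 34), (310, 21), (315, -17), (316, -33), (317, -19), (318, 19), (319, 33), (320, 17), (327, -16), (328, -30), (329, -26), (330, 8), (331, 36), (332, 26), (339, -8), (340, -19), (341, -19), (342, -22), (343, -31), (344, -19), (362, 7), (363, 17), (364, 15)]
336 [(280, -11), (281, -21), (283, 22), (284, 28), (285, 11), (349, -9), (350, -11)]
342 [(280, -13), (281, -21), (282, -7), (283, 10), (284, 14), (285, 8), (307, -7), (341, 17), (342, 14), (349, -8), (350, -7)]
370 [(276, -17), (277, -20), (278, -7), (356, 14), (357, 27), (358, 15)]
380 [(276, -15), (277, -22), (278, -12), (288, -9), (289, -13), (290, -15), (291, -10), (303, 16), (304, 20), (305, 10), (328, -9), (329, -15), (330, -14), (331, -8), (343, 15), (344, 21), (345, 12), (355, 7), (356, 22), (357, 24), (358, 10)]
```

Run:
```python
from h import *
im,c=load("w22")
for n,px,z,h in(("slab",(320,285.7),30,65),("114",(317.5,309.3),48,57),("102",(317.5,319.2),52,51),("90",(317,331.5),56,45),("blk",(317.2,364),81,37.5)):
    p=cast(c,[px],z)[0]; print(n,(p+[h,-h*.0305,0]).round(1))
# screwdriver & stand from top view: dark handle pixels
im,c=load("top1"); h=cv2.cvtColor(im,cv2.COLOR_BGR2HSV)
m=((h[...,2]<100)).astype(np.uint8); m[:250]=0;m[290:]=0;m[:,:485]=0;m[:,530:]=0
for k in cv2.findContours(m,cv2.RETR_EXTERNAL,cv2.CHAIN_APPROX_NONE)[0]:
    if cv2.contourArea(k)>30: print("handle",cv2.boundingRect(k),cv2.minAreaRect(cast(c,k.reshape(-1,2),165)[:,:2].astype(np.float32)))
```

```text
slab [618.6 -73.4  30. ]
114 [620.3 -75.3  48. ]
102 [619.7 -75.3  52. ]
90 [620.7 -75.6  56. ]
blk [622.3 -75.5  81. ]
handle (498, 261, 27, 16) ((505.29986572265625, -363.5644226074219), (54.39590072631836, 30.902048110961914), 88.862060546875)
handle (485, 252, 22, 34) ((500.1189880371094, -320.9391174316406), (75.46492004394531, 37.044708251953125), 21.099273681640625)
```

The block sits about 2 mm off the pack and 3.7 mm off the bed. I grip it again and draw it 3 mm towards the robot.

{"fn": "drive_tool", "kwargs": {"targets": [[-0.6,-50,0,0,0],[-0.6,-90,0,0,0],[-0.6,-110,0,30,0],[-0.6,-110,0,70,0],[-0.6,-110,0,90,0],[-0.6,-110,0,97,0],[-0.6,-110,0,97,0],[1,-110,0,97,0],[1,-110,0,97,0],[1,-110,0,97,0],[1,-110,0,97,0]]}}

```text
clock: 35.8
position: [622.4, -75.2, 69.2]
ee_rot: [0.015, 1.0, 0.0, 0.002]
contact_force: [1.2, 0.7, 4.4]
gripper_width: 48.3
grasp_force: 64.2
```

{"fn": "drive_tool", "kwargs": {"targets": [[1,1,0,0,0],[1,2,0,0,0],[1,3,0,0,0],[1,3.3,0,0,0],[1,3.3,0,0,0],[-0.6,3.3,0,0,0],[-0.6,3.3,0,0,0],[-0.6,3.3,0,0,0],[-0.6,3.3,0,-30,0],[-0.6,3.3,0,-70,0],[-0.6,40,0,-100,0]]}}

```text
clock: 36.9
position: [583.5, -74.2, 168.2]
ee_rot: [0.015, 1.0, -0.001, 0.001]
contact_force: [-1.0, 0.9, 0.7]
gripper_width: 68.3
grasp_force: 0.0
```

{"fn": "drive_tool", "kwargs": {"targets": [[-0.6,40,0,0,0],[-0.6,73,0,0,0],[-0.6,73,0,0,0],[-0.6,73,0,0,0],[-0.6,73,0,0,0]]}}

```text
clock: 37.4
position: [508.6, -71.9, 167.2]
ee_rot: [0.015, 1.0, -0.0, -0.0]
contact_force: [-0.7, 0.2, -0.2]
gripper_width: 68.7
grasp_force: 0.0
```

Run:
```python
from h import *
im,c=shot("wrist","w23"); mv(507,-377,300,-1.75)
s=arm.read_state()
g=cv2.GaussianBlur(cv2.cvtColor(im,cv2.COLOR_BGR2GRAY),(3,3),0).astype(float)
col=g[250:420,305:330].mean(1); d=np.diff(col); print([(250+i,round(v)) for i,v in enumerate(d) if abs(v)>12])
d=np.diff(g[378,260:380]); print([(260+i,round(v)) for i,v in enumerate(d) if abs(v)>10])
```

```text
mv [  -7.4 -305.1 -133. ] roll 0.03 | now [508.7 -71.9 167. ] yaw -1.72 t 37.5 q6 -1.78 w 68.1
[(270, -18), (271, -17), (272, -14), (284, 14), (285, 22), (286, 18), (296, -14), (297, -15), (308, 20), (309, 34), (310, 21), (315, -18), (316, -33), (317, -19), (318, 19), (319, 33), (320, 17), (327, -17), (328, -29), (329, -23), (330, 12), (331, 38), (332, 23), (337, -18), (338, -34), (339, -38), (340, -22), (359, 18)]
[(277, -22), (278, -18), (289, -11), (290, -23), (291, -15), (303, 14), (304, 21), (305, 11), (329, -16), (330, -15), (343, 14), (344, 23), (345, 13), (356, 23), (357, 24)]
```

{"fn": "drive_tool", "kwargs": {"targets": [[-0.6,0,-30,-40,0],[-0.6,0,-65,-80,0],[-0.6,0,-105,-110,0],[-0.6,0,-150,-133,0],[-0.6,-4,-200,-133,0],[-0.6,-7,-250,-133,0],[-0.6,-7,-290,-133,0],[-0.6,-7,-305,-133,0],[-0.6,-7,-305,-133,0],[-0.6,-7,-305,-133,0],[-0.6,-7,-305,-133,0]]}}

```text
clock: 38.55
position: [506.3, -375.8, 300.4]
ee_rot: [0.014, 1.0, 0.0, -0.0]
contact_force: [-0.5, -0.3, -0.0]
gripper_width: 68.1
grasp_force: 0.0
```

Run:
```python
from h import *
im,c=shot("wrist","w24"); mv(507,-377,200,0)
print("stand top corner guesses px",proj(c,[(507,-377,75),(507,-377,165)]).round())
cv2.imwrite("pics/crop6.png",im[60:420,100:540])
```

```text
mv [ -0.7  -1.3 100.7] roll -1.61 | now [ 506.3 -375.6  300.7] yaw -1.61 t 38.6 q6 -1.22 w 68.6
stand top corner guesses px [[316. 201.]
 [316. 226.]]
```

View pics/w24.png

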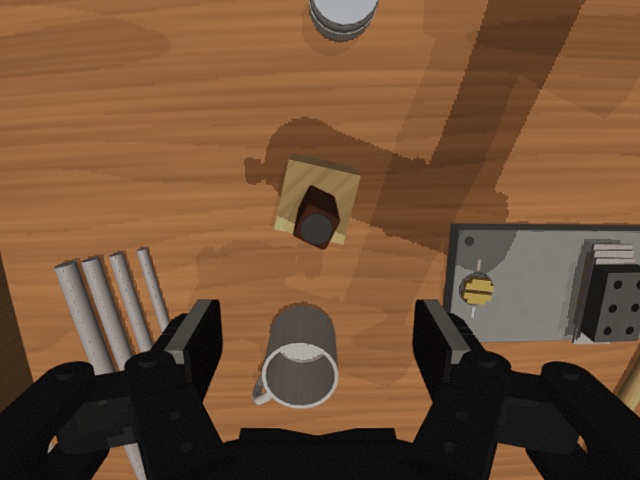

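The handle's top is at ~(318,230) px and the stand at ~(317,195); the block and pack show at right. Next I measure the handle's centre and yaw.

Run:
```python
from h import *
im,c=load("w24"); h=cv2.cvtColor(im,cv2.COLOR_BGR2HSV); s=arm.read_state()
r=im[180:255,285:350]
for y in range(184,254,5): print(y,[tuple(int(v) for v in h[y,x]) for x in range(288,349,6)])
m=(h[...,2]<75).astype(np.uint8); m[:182]=0;m[252:]=0;m[:,:285]=0;m[:,:]=m; m[:,350:]=0
k=max(cv2.findContours(m,cv2.RETR_EXTERNAL,cv2.CHAIN_APPROX_NONE)[0],key=cv2.contourArea)
print("poly",cv2.approxPolyDP(k,4,True).reshape(-1,2).tolist())
```

```text
184 [(17, 121, 147), (17, 127, 137), (18, 124, 148), (18, 124, 148), (17, 126, 132), (18, 123, 141), (17, 120, 147), (17, 125, 147), (17, 124, 146), (17, 123, 139), (17, 121, 148)]
189 [(17, 123, 137), (17, 120, 147), (17, 121, 148), (17, 124, 130), (8, 170, 33), (11, 165, 37), (18, 120, 149), (17, 121, 147), (18, 124, 138), (18, 120, 149), (18, 122, 148)]
194 [(17, 122, 148), (17, 122, 148), (17, 120, 136), (7, 177, 26), (7, 165, 34), (13, 173, 34), (12, 213, 30), (15, 143, 68), (17, 122, 149), (18, 123, 149), (17, 123, 139)]
199 [(18, 122, 148), (17, 123, 135), (17, 126, 121), (4, 145, 30), (10, 160, 35), (11, 180, 34), (10, 178, 33), (10, 160, 35), (17, 124, 150), (17, 123, 139), (17, 123, 137)]
204 [(18, 122, 136), (17, 122, 132), (12, 154, 53), (8, 187, 30), (7, 148, 38), (11, 156, 36), (9, 214, 31), (11, 188, 34), (16, 140, 80), (17, 125, 137), (18, 123, 137)]
209 [(17, 126, 136), (17, 126, 128), (12, 140, 31), (9, 164, 56), (8, 155, 66), (10, 178, 56), (11, 188, 34), (10, 175, 32), (9, 202, 29), (17, 122, 138), (17, 122, 136)]
214 [(17, 122, 148), (17, 124, 127), (11, 182, 28)
[... 688 characters left out ...]
 (15, 20, 51), (12, 23, 55), (10, 28, 55), (10, 45, 51), (22, 104, 172), (21, 110, 158), (14, 151, 164)]
239 [(14, 153, 152), (13, 152, 154), (13, 163, 105), (19, 37, 55), (12, 24, 54), (20, 27, 56), (20, 27, 56), (18, 131, 80), (21, 105, 170), (22, 101, 171), (14, 152, 153)]
244 [(13, 153, 157), (13, 150, 156), (13, 150, 143), (13, 153, 145), (10, 163, 61), (10, 125, 59), (8, 171, 61), (14, 150, 155), (13, 152, 151), (18, 123, 160), (13, 152, 151)]
249 [(13, 152, 148), (13, 152, 149), (13, 151, 149), (13, 150, 150), (13, 151, 150), (13, 150, 153), (13, 159, 119), (13, 152, 161), (13, 150, 163), (13, 151, 157), (14, 150, 158)]
poly [[309, 186], [293, 233], [324, 248], [339, 221], [332, 195]]
```

Run:
```python
from h import *
im,c=load("w24"); h=cv2.cvtColor(im,cv2.COLOR_BGR2HSV); V=h[...,2]
m=((V>42)&(V<78)).astype(np.uint8); m[:204]=0;m[252:]=0;m[:,:285]=0;m[:,350:]=0
m=cv2.morphologyEx(m,cv2.MORPH_OPEN,np.ones((3,3)))
k=max(cv2.findContours(m,cv2.RETR_EXTERNAL,cv2.CHAIN_APPROX_NONE)[0],key=cv2.contourArea)
print(cv2.minAreaRect(k)); print("top",cv2.minAreaRect(cast(c,k.reshape(-1,2),165)[:,:2].astype(np.float32)))
d=((h[...,1]<50)&(V<70)).astype(np.uint8); d[:204]=0;d[252:]=0;d[:,:290]=0;d[:,345:]=0
M=cv2.moments(d,True); print("disc",cast(c,[(M["m10"]/M["m00"],M["m01"]/M["m00"])],165).round(1))
st=((h[...,0]>14)&(h[...,0]<25)&(h[...,1]<132)&(V>115)).astype(np.uint8); st[:150]=0;st[250:]=0;st[:,:265]=0;st[:,365:]=0
k=max(cv2.findContours(st,cv2.RETR_EXTERNAL,cv2.CHAIN_APPROX_NONE)[0],key=cv2.contourArea); print("stand",cv2.boundingRect(k),cv2.minAreaRect(cast(c,k.reshape(-1,2),75)[:,:2].astype(np.float32)))
mv(507,-377,200,0)
```

```text
((315.8551330566406, 226.4027099609375), (36.349979400634766, 36.08014678955078), 27.552810668945312)
top ((507.2569580078125, -376.8306884765625), (24.961013793945312, 24.938810348510742), 61.393863677978516)
disc [[ 508.4 -376.8  165. ]]
stand (274, 159, 86, 86) ((508.0691223144531, -376.90777587890625), (64.70874786376953, 64.44434356689453), 75.47471618652344)
mv [ -0.7  -1.3 100.7] roll -1.61 | now [ 506.3 -375.6  300.7] yaw -1.61 t 38.6 q6 -1.22 w 68.6
```

The handle's faces lie at yaw 61.4°, centre (507.4, -376.8). I turn the gripper to that yaw above it and go down.

{"fn": "drive_tool", "kwargs": {"targets": [[-0.6,-1,-1,20,-9],[-0.6,-1,-1,40,-18],[-0.6,-1,-1,60,-27],[-0.6,-1,-1,70,-36],[-0.6,-1,-1,80,-45],[-0.6,-1,-1,90,-54],[-0.6,-1,-1,95,-63],[-0.6,-1,-1,95,-63],[-0.6,-1,-1,95,-63],[-0.6,-1,-1,95,-63]]}}

```text
clock: 39.6
position: [507.3, -377.2, 205.9]
ee_rot: [-0.51, 0.86, -0.0, 0.0]
contact_force: [-0.1, 0.6, -0.4]
gripper_width: 68.4
grasp_force: 0.0
```

Run:
```python
from h import *
im,c=shot("wrist","w25"); mv(507.4,-376.8,118,61.4)
h=cv2.cvtColor(im,cv2.COLOR_BGR2HSV); V=h[...,2]
m=((V>42)&(V<78)).astype(np.uint8); m[330:]=0;m[:150]=0;m[:,:250]=0;m[:,390:]=0
m=cv2.morphologyEx(m,cv2.MORPH_OPEN,np.ones((3,3)))
k=max(cv2.findContours(m,cv2.RETR_EXTERNAL,cv2.CHAIN_APPROX_NONE)[0],key=cv2.contourArea)
print(cv2.boundingRect(k),"top",cv2.minAreaRect(cast(c,k.reshape(-1,2),165)[:,:2].astype(np.float32)))
```

```text
mv [-0.6  0.2 87.9] roll -0.11 | now [ 507.2 -377.4  205.9] yaw 61.29 t 39.6 q6 -0.12 w 68.4
(290, 249, 55, 51) top ((507.37774658203125, -377.345458984375), (24.746519088745117, 25.278743743896484), 61.34202575683594)
```

{"fn": "drive_tool", "kwargs": {"targets": [[-0.6,0,0,40,0],[-0.6,0,0,70,0],[-0.6,0,0,83,0],[-0.6,0,0,88,0],[-0.6,0,0,88,0],[1,0,0,88,0],[1,0,0,88,0],[1,0,0,88,0],[1,0,0,88,0],[1,0,0,88,0],[1,0,0,88,0]]}}

```text
clock: 40.75
position: [507.3, -378.3, 118.7]
ee_rot: [-0.51, 0.86, -0.001, 0.0]
contact_force: [-0.8, 1.6, 6.2]
gripper_width: 25.4
grasp_force: 59.4
```

{"fn": "drive_tool", "kwargs": {"targets": [[1,0,0,-10,0],[1,0,0,-25,0],[1,0,0,-45,0],[1,0,0,-70,0],[1,0,0,-90,0],[1,0,0,-100,0],[1,0,0,-100,0],[1,0,0,-100,0]]}}

```text
clock: 41.55
position: [506.2, -377.5, 216.1]
ee_rot: [-0.51, 0.86, 0.001, -0.0]
contact_force: [0.4, -0.4, -1.9]
gripper_width: 25.5
grasp_force: 59.0
```

Run:
```python
from h import *
im,c=shot("wrist","w26"); s=arm.read_state(); mv(613.8,-209.5,230,88.25); print(s["contact_force"],s["position"])
m=R.from_quat(s["ee_rot"]).as_matrix()
pts=[s["position"]+m@np.array([0,0,z]) for z in (108,100,92,70,46)]
p=proj(c,pts); print(p.round(1))
g=cv2.cvtColor(im,cv2.COLOR_BGR2GRAY).astype(int)
for (x,y) in p: 
    y=int(round(y)); print(y,g[y,280:360:2].tolist())
```

```text
mv [-199.1  -13.6  -14.3] roll -26.99 | now [ 506.1 -377.5  215.7] yaw 61.26 t 41.6 q6 -0.12 w 25.6
[ 0.01279281 -0.3141629  -1.97465284] [ 506.08497009 -377.50474512  215.69590239]
[[317.7 235.9]
 [317.7 239.4]
 [317.7 243.2]
 [317.7 254.9]
 [317.8 270.5]]
236 [121, 130, 112, 112, 111, 110, 113, 129, 129, 128, 133, 133, 136, 138, 129, 107, 82, 79, 80, 79, 97, 116, 127, 130, 131, 132, 129, 127, 126, 130, 130, 131, 133, 135, 136, 137, 137, 135, 135, 134]
239 [169, 168, 126, 126, 122, 129, 129, 128, 129, 129, 128, 130, 128, 130, 117, 71, 73, 74, 74, 73, 73, 73, 72, 69, 113, 136, 136, 135, 133, 132, 129, 125, 127, 128, 130, 131, 132, 135, 136, 137]
243 [169, 169, 167, 127, 125, 126, 127, 126, 127, 127, 128, 130, 129, 129, 100, 72, 70, 70, 74, 74, 73, 71, 65, 70, 105, 139, 138, 138, 137, 136, 136, 136, 135, 134, 133, 130, 128, 127, 128, 129]
255 [164, 163, 164, 151, 120, 113, 28, 20, 26, 24, 24, 25, 28, 25, 29, 28, 24, 25, 26, 25, 27, 25, 27, 23, 24, 25, 25, 26, 24, 25, 28, 19, 51, 130, 127, 129, 130, 134, 137, 137]
270 [133, 168, 167, 162, 34, 25, 24, 26, 27, 26, 29, 28, 28, 30, 29, 28, 28, 27, 26, 30, 24, 27, 27, 28, 23, 20, 28, 23, 28, 29, 24, 29, 25, 21, 43, 94, 88, 87, 91, 92]
```

Run:
```python
from h import *
im,c=load("w26"); g=cv2.cvtColor(im,cv2.COLOR_BGR2GRAY).astype(int)
for y in range(230,254,2): print(y,g[y,300:338].tolist())
a,ca=shot("scene","sc1"); s=arm.read_state(); m=R.from_quat(s["ee_rot"]).as_matrix()
p=proj(ca,[s["position"]+m@np.array([0,0,z]) for z in (106,98,80,60)]); print(p.round(1)); ga=cv2.cvtColor(a,cv2.COLOR_BGR2GRAY).astype(int)
for x,y in p: print(ga[int(round(y)),int(x)-14:int(x)+15].tolist())
```

```text
230 [136, 137, 135, 129, 110, 81, 74, 77, 78, 80, 78, 80, 79, 79, 81, 80, 79, 81, 82, 80, 80, 77, 77, 77, 72, 68, 84, 107, 123, 132, 137, 136, 137, 136, 138, 136, 137, 136]
232 [139, 139, 138, 136, 128, 118, 99, 78, 75, 78, 78, 80, 80, 82, 81, 82, 82, 79, 81, 80, 79, 79, 77, 76, 74, 86, 106, 121, 127, 131, 131, 132, 133, 132, 134, 135, 135, 137]
234 [138, 139, 138, 138, 138, 132, 125, 111, 99, 84, 79, 79, 79, 80, 81, 78, 81, 80, 82, 78, 80, 77, 81, 93, 111, 120, 125, 127, 128, 126, 128, 127, 128, 129, 129, 131, 132, 133]
236 [133, 133, 133, 136, 136, 137, 138, 136, 129, 119, 107, 91, 82, 80, 79, 79, 80, 81, 79, 82, 97, 111, 116, 117, 127, 131, 130, 129, 131, 133, 132, 130, 129, 127, 127, 126, 126, 126]
238 [128, 128, 129, 129, 131, 131, 134, 136, 120, 75, 71, 74, 74, 74, 74, 74, 72, 75, 74, 75, 74, 73, 74, 72, 72, 71, 68, 79, 112, 136, 137, 136, 135, 135, 133, 132, 131, 129]
240 [129, 127, 127, 128, 128, 129, 130, 129, 112, 75, 72, 72, 74, 74, 72, 74, 75, 73, 75, 73, 73, 71, 74, 72, 73, 70, 70, 77, 114, 139, 137, 136, 136, 135, 136, 136, 135, 135]
242 [129, 128, 129, 130, 128, 130, 1
[... 957 characters left out ...]
43, 40, 59, 77, 76, 75, 75, 76, 76, 74, 74, 75, 76, 74, 74]
[[113.6 252.1]
 [112.6 249.2]
 [110.3 242.5]
 [107.6 234.9]]
[152, 151, 151, 151, 149, 149, 149, 148, 148, 148, 148, 149, 147, 129, 99, 88, 89, 103, 136, 147, 146, 145, 144, 145, 147, 148, 151, 152, 155]
[157, 156, 156, 157, 157, 158, 157, 156, 156, 155, 154, 153, 151, 142, 124, 113, 100, 98, 133, 149, 147, 148, 147, 147, 147, 147, 146, 146, 147]
[154, 155, 155, 155, 157, 158, 159, 161, 162, 162, 163, 164, 163, 132, 122, 114, 102, 121, 155, 157, 157, 156, 148, 144, 144, 146, 145, 147, 148]
[153, 152, 151, 151, 150, 150, 149, 147, 145, 144, 145, 145, 145, 141, 125, 120, 111, 102, 131, 155, 156, 157, 159, 159, 160, 159, 160, 151, 142]
```

The picture's rows show the blade (19 px wide, row 237–243) lying along the tool's y. So I go over the switch and turn the tool to yaw 178.25°, which leaves room for the clockwise quarter turn.

Run:
```python
from h import *
mv(613.5,-209.6,190,178.25)
```

```text
mv [-198.9  -13.5   25.6] roll -116.98 | now [ 506.1 -377.5  215.6] yaw 61.27 t 41.6 q6 -0.12 w 25.4
```

{"fn": "drive_tool", "kwargs": {"targets": [[1,-25,-2,0,-8],[1,-50,-4,0,-16],[1,-75,-5,0,-24],[1,-100,-7,0,-32],[1,-125,-9,5,-40],[1,-150,-10,10,-48],[1,-170,-12,15,-56],[1,-185,-13,20,-64],[1,-195,-13.5,25,-72],[1,-199,-13.5,25,-80],[1,-199,-13.5,25,-88],[1,-199,-13.5,25,-88]]}}

```text
clock: 42.85
position: [613.8, -209.6, 190.8]
ee_rot: [0.964, -0.265, -0.001, 0.0]
contact_force: [0.1, 0.4, -1.8]
gripper_width: 25.5
grasp_force: 59.0
```

{"fn": "drive_tool", "kwargs": {"targets": [[1,0,0,0,-8],[1,0,0,0,-16],[1,0,0,0,-24],[1,0,0,0,-29],[1,0,0,0,-29],[1,0,0,0,-29]]}}

```text
clock: 43.45
position: [614.0, -210.0, 191.8]
ee_rot: [1.0, -0.017, -0.0, -0.0]
contact_force: [-0.7, 0.1, -1.7]
gripper_width: 25.5
grasp_force: 59.0
```

Run:
```python
from h import *
im,c=shot("wrist","w27"); s=arm.read_state(); mv(613.5,-209.6,152,178.25)
m=R.from_quat(s["ee_rot"]).as_matrix()
h=cv2.cvtColor(im,cv2.COLOR_BGR2HSV)
b=((h[...,0]>15)&(h[...,0]<35)&(h[...,1]>110)).astype(np.uint8); b[380:]=0
for k in cv2.findContours(b,cv2.RETR_EXTERNAL,cv2.CHAIN_APPROX_NONE)[0]:
    if cv2.contourArea(k)>80:
        r=cv2.minAreaRect(((cast(c,k.reshape(-1,2),39)-s["position"])@m)[:,:2].astype(np.float32)); print("brass",cv2.boundingRect(k),[np.round(v,1) for v in r])
tip=proj(c,[s["position"]+m@np.array([0,0,108])]); print("tip exp",tip.round(1))
g=cv2.cvtColor(im,cv2.COLOR_BGR2GRAY).astype(int); y0=int(tip[0,1])
for y in range(y0-26,y0+14,2): print(y,g[y,296:340:2].tolist())
```

```text
mv [-0.5 -0.4 39.9] roll -0.14 | now [ 614.  -210.   191.9] yaw 178.11 t 43.5 q6 1.62 w 25.3
brass (539, 355, 24, 22) [array([-124.4,  194.3]), array([19.9, 20. ]), np.float64(42.5)]
brass (464, 281, 139, 90) [array([-94.3, 176.6]), array([ 70.4, 112.4]), np.float64(12.8)]
brass (295, 218, 43, 20) [array([-7. , -0.9]), array([13.4, 30.6]), np.float64(6.6)]
brass (296, 198, 44, 22) [array([8.2, 0.8]), array([13.2, 30.6]), np.float64(6.5)]
brass (0, 0, 25, 134) [array([ 110.8, -218.2]), array([93.5, 17. ]), np.float64(15.6)]
tip exp [[316.9 236.1]]
210 [79, 135, 133, 133, 133, 132, 133, 131, 131, 132, 132, 131, 131, 131, 125, 110, 111, 111, 106, 92, 87, 84]
212 [86, 134, 133, 132, 132, 133, 132, 131, 131, 132, 131, 130, 131, 130, 125, 117, 117, 130, 131, 131, 130, 126]
214 [88, 129, 129, 135, 134, 133, 133, 132, 131, 133, 131, 131, 130, 131, 130, 130, 130, 130, 129, 130, 130, 118]
216 [62, 56, 56, 65, 81, 94, 107, 112, 123, 124, 128, 132, 134, 133, 132, 131, 130, 132, 129, 129, 130, 117]
218 [68, 68, 63, 62, 59, 57, 55, 52, 52, 53, 64, 64, 73, 78, 97, 106, 120, 124, 123, 128, 129, 113]
[... 915 characters left out ...]
0, 130, 128, 128, 130, 128, 125, 125, 124, 123, 63, 84, 108, 106, 105]
238 [106, 108, 107, 108, 94, 71, 69, 77, 75, 75, 75, 77, 75, 75, 73, 74, 101, 97, 107, 108, 105, 108]
240 [107, 107, 107, 106, 107, 106, 85, 75, 75, 75, 75, 77, 77, 75, 76, 73, 99, 108, 107, 108, 105, 107]
242 [108, 106, 107, 105, 104, 106, 85, 74, 73, 74, 75, 76, 77, 75, 75, 71, 93, 107, 107, 108, 107, 106]
244 [107, 106, 107, 104, 105, 104, 96, 92, 69, 75, 76, 75, 76, 75, 74, 88, 97, 108, 107, 106, 106, 106]
246 [109, 106, 105, 106, 105, 105, 126, 121, 69, 72, 73, 76, 77, 74, 80, 114, 110, 105, 107, 107, 105, 105]
248 [107, 105, 104, 105, 104, 103, 126, 128, 68, 73, 74, 77, 79, 75, 80, 112, 109, 106, 106, 108, 106, 104]
```

The slot is turned about 6.6° from the tool's y, and seen the same way in the first view. I turn the blade into line and lower it to just above the switch.

{"fn": "drive_tool", "kwargs": {"targets": [[1,0.3,0,15,3],[1,0.6,0,25,6.6],[1,0.6,0,32,6.6],[1,0.6,0,37,6.6],[1,0.6,0,39,6.6],[1,0.6,0,39,6.6],[1,0.6,0,39,6.6],[1,0.6,0,39,6.6]]}}

```text
clock: 44.3
position: [615.1, -210.0, 153.9]
ee_rot: [0.997, -0.072, 0.0, 0.0]
contact_force: [0.8, 0.0, -1.9]
gripper_width: 25.6
grasp_force: 59.0
```

Run:
```python
from h import *
im,c=shot("wrist","w28"); s=arm.read_state(); mv(613.5,-209.6,140,171.6)
m=R.from_quat(s["ee_rot"]).as_matrix()
h=cv2.cvtColor(im,cv2.COLOR_BGR2HSV)
b=((h[...,0]>15)&(h[...,0]<35)&(h[...,1]>110)).astype(np.uint8); b[300:]=0; b[:150]=0;b[:,:250]=0;b[:,380:]=0
for k in cv2.findContours(b,cv2.RETR_EXTERNAL,cv2.CHAIN_APPROX_NONE)[0]:
    if cv2.contourArea(k)>80:
        r=cv2.minAreaRect(((cast(c,k.reshape(-1,2),39)-s["position"])@m)[:,:2].astype(np.float32)); print("brass",cv2.boundingRect(k),[np.round(v,1) for v in r])
L=108.3; print("tip exp",proj(c,[s["position"]+m@np.array([x,0,L]) for x in(1.2,-1.2)]).round(1), "z",s["position"][2]-L)
g=cv2.cvtColor(im,cv2.COLOR_BGR2GRAY).astype(int)
print([297,298,299,300,302,304,"306.."])
for y in range(214,250,1): print(y,g[y,[292,296,300,304,306,308,310,314,318,322,326,328,330,332,334,338,342]].tolist())
```

```text
mv [-1.6 -0.2 13.8] roll 0.09 | now [ 615.1 -210.   153.8] yaw 171.69 t 44.4 q6 1.51 w 25.4
brass (293, 236, 48, 17) [array([-7. , -0.2]), array([10.6, 30. ]), np.float64(0.0)]
brass (293, 212, 49, 22) [array([7.1, 0.3]), array([13.4, 30.4]), np.float64(1.9)]
tip exp [[316.8 234.3]
 [316.8 238. ]] z 45.508857773684255
[297, 298, 299, 300, 302, 304, '306..']
214 [108, 72, 63, 85, 84, 82, 83, 78, 80, 76, 78, 79, 77, 78, 56, 59, 91]
215 [109, 63, 65, 113, 115, 114, 114, 100, 99, 98, 99, 99, 100, 101, 55, 54, 92]
216 [106, 62, 61, 132, 133, 133, 132, 112, 111, 111, 112, 112, 113, 112, 59, 54, 92]
217 [102, 53, 57, 132, 131, 133, 132, 112, 112, 113, 112, 112, 113, 113, 57, 54, 86]
218 [93, 52, 53, 131, 129, 130, 131, 115, 111, 110, 110, 110, 110, 112, 57, 53, 75]
219 [79, 59, 58, 130, 130, 130, 131, 124, 111, 110, 111, 111, 109, 113, 58, 58, 68]
220 [70, 68, 67, 131, 131, 130, 130, 124, 111, 110, 111, 111, 111, 112, 66, 66, 58]
221 [65, 71, 72, 131, 130, 131, 130, 125, 112, 111, 110, 111, 111, 112, 72, 73, 50]
222 [64, 90, 89, 131, 132, 131, 130, 123, 112, 111, 110, 109, 111, 112, 78, 76,
[... 1543 characters left out ...]
, 131, 130, 130, 129, 61]
242 [64, 132, 130, 131, 131, 94, 74, 71, 76, 75, 71, 110, 130, 130, 128, 128, 63]
243 [69, 131, 131, 129, 131, 91, 74, 72, 76, 75, 72, 107, 131, 129, 128, 129, 70]
244 [78, 131, 130, 131, 131, 106, 90, 73, 76, 75, 87, 109, 131, 129, 128, 128, 76]
245 [96, 130, 130, 130, 130, 132, 117, 72, 77, 76, 112, 122, 129, 129, 127, 129, 85]
246 [101, 132, 131, 131, 130, 135, 117, 72, 76, 74, 121, 120, 130, 128, 128, 130, 91]
247 [106, 132, 132, 132, 130, 133, 127, 73, 76, 74, 134, 121, 129, 129, 129, 130, 100]
248 [107, 121, 121, 130, 130, 133, 128, 72, 77, 73, 134, 123, 130, 128, 120, 119, 106]
249 [107, 84, 78, 132, 130, 130, 125, 74, 75, 75, 131, 129, 129, 122, 79, 82, 104]
```

Blade and slot line up to about 0.4 mm. I insert with a check part-way.

{"fn": "drive_tool", "kwargs": {"targets": [[1,0.4,0,3,0],[1,0.4,0,5,0],[1,0.4,0,6.5,0],[1,0.4,0,7.5,0],[1,0.4,0,8.5,0],[1,0.4,0,9,0],[1,0.4,0,9,0]]}}

```text
clock: 45.05
position: [615.2, -210.0, 144.2]
ee_rot: [0.997, -0.073, -0.0, -0.0]
contact_force: [-0.6, -0.2, -1.4]
gripper_width: 25.5
grasp_force: 59.0
```

Run:
```python
from h import *
mv(613.5,-209.6,140,171.6); s=arm.read_state(); print(s["contact_force"],s["wrist_torque"])
```

```text
mv [-1.8 -0.2  4.2] roll 0.08 | now [ 615.2 -210.   144.2] yaw 171.68 t 45.0 q6 1.51 w 25.5
[-0.62655681 -0.15270024 -1.39646314] [-0.01543209 -0.00248354  0.02827069]
```

{"fn": "drive_tool", "kwargs": {"targets": [[1,0,0,1,0],[1,0,0,2,0],[1,0,0,3,0],[1,0,0,3.3,0],[1,0,0,3.3,0]]}}

```text
clock: 45.55
position: [615.2, -210.0, 140.9]
ee_rot: [0.997, -0.073, -0.0, -0.0]
contact_force: [0.6, 0.7, -2.0]
gripper_width: 25.2
grasp_force: 59.0
```

{"fn": "drive_tool", "kwargs": {"targets": [[1,0,0,0,4],[1,0,0,0,8],[1,0,0,0,12],[1,0,0,0,18],[1,0,0,0,24],[1,0,0,0,30],[1,0,0,0,30]]}}

```text
clock: 46.25
position: [615.3, -210.4, 141.2]
ee_rot: [0.945, -0.328, 0.0, 0.0]
contact_force: [-0.3, -0.1, -1.9]
gripper_width: 25.1
grasp_force: 58.9
```

Run:
```python
from h import *
im,c=shot("wrist","w29"); s=arm.read_state(); mv(613.5,-209.6,140,80); print(s["contact_force"],s["wrist_torque"])
m=R.from_quat(s["ee_rot"]).as_matrix()
h=cv2.cvtColor(im,cv2.COLOR_BGR2HSV)
b=((h[...,0]>15)&(h[...,0]<35)&(h[...,1]>110)).astype(np.uint8); b[300:]=0; b[:150]=0;b[:,:250]=0;b[:,380:]=0
for k in cv2.findContours(b,cv2.RETR_EXTERNAL,cv2.CHAIN_APPROX_NONE)[0]:
    if cv2.contourArea(k)>80:
        r=cv2.minAreaRect(((cast(c,k.reshape(-1,2),39)-s["position"])@m)[:,:2].astype(np.float32)); print("brass",cv2.boundingRect(k),[np.round(v,1) for v in r])
```

```text
mv [-1.9  0.5  1.1] roll 61.82 | now [ 615.3 -210.4  141.1] yaw 141.82 t 46.3 q6 0.98 w 25.3
[-0.79939983 -2.03911952 -1.46654907] [-0.59181225 -0.02026542  0.01938796]
brass (295, 244, 17, 9) [array([-5.7, -8.6]), array([5.1, 9.7]), np.float64(0.1)]
brass (325, 237, 20, 16) [array([-3.6, 10.5]), array([11.6,  9.5]), np.float64(89.1)]
brass (291, 215, 51, 29) [array([ 6.7, -1.4]), array([30.3, 13.6]), np.float64(77.8)]
```

The switch is following. I go on to the stop.

{"fn": "drive_tool", "kwargs": {"targets": [[1,0,0,0,6],[1,0,0,0,12],[1,0,0,0,18],[1,0,0,0,24],[1,0,0,0,30],[1,0,0,0,36],[1,0,0,0,42],[1,0,0,0,48],[1,0,0,0,53],[1,0,0,0,57],[1,0,0,0,60],[1,0,0,0,60]]}}

```text
clock: 47.5
position: [614.4, -210.9, 141.1]
ee_rot: [-0.655, 0.756, 0.0, -0.001]
contact_force: [-2.5, -3.6, -0.1]
gripper_width: 25.5
grasp_force: 59.2
```

```bash
cat >> h.py <<'E'
def brass(im,c):
    s=arm.read_state(); h=cv2.cvtColor(im,cv2.COLOR_BGR2HSV)
    b=((h[...,0]>15)&(h[...,0]<35)&(h[...,1]>110)).astype(np.uint8); b[300:]=0; b[:150]=0;b[:,:250]=0;b[:,390:]=0
    for k in cv2.findContours(b,cv2.RETR_EXTERNAL,cv2.CHAIN_APPROX_NONE)[0]:
        if cv2.contourArea(k)>60:
            r=cv2.minAreaRect(cast(c,k.reshape(-1,2),39)[:,:2].astype(np.float32)); print("brass",cv2.boundingRect(k),[np.round(v,1) for v in r])
    print("F",s["contact_force"].round(1),"M",s["wrist_torque"].round(2))
E
python3 - <<'E'
from h import *
im,c=shot("wrist","w30"); mv(613.5,-209.6,140,80); brass(im,c)
E
```

```text
mv [-1.1  1.1  1.1] roll 1.83 | now [ 614.4 -210.8  141.1] yaw 81.83 t 47.5 q6 -0.06 w 25.5
brass (295, 243, 17, 10) [array([ 623.7, -206.8]), array([5.5, 9.9]), np.float64(88.4)]
brass (325, 236, 20, 17) [array([ 604.5, -206. ]), array([12.1,  9.3]), np.float64(3.5)]
brass (291, 214, 51, 29) [array([ 614.5, -218.3]), array([30.5, 13.4]), np.float64(3.9)]
F [-1.8 -3.2 -0.2] M [-1.41  0.79  0.01]
```

{"fn": "drive_tool", "kwargs": {"targets": [[1,0,0,0,2],[1,0,0,0,4],[1,0,0,0,6],[1,0,0,0,7],[1,0,0,0,7]]}}

```text
clock: 48.05
position: [614.5, -210.4, 141.1]
ee_rot: [-0.607, 0.795, 0.0, -0.001]
contact_force: [-3.7, -3.7, -0.0]
gripper_width: 25.3
grasp_force: 59.3
```

Run:
```python
from h import *
im,c=shot("wrist","w31"); mv(613.5,-209.6,140,80); brass(im,c)
```

```text
mv [-0.5  1.1  1.1] roll -5.24 | now [ 614.5 -210.4  141.1] yaw 74.76 t 48.1 q6 -0.19 w 25.7
brass (295, 243, 17, 9) [array([ 624. , -207.8]), array([5.1, 9.7]), np.float64(74.7)]
brass (326, 235, 20, 17) [array([ 604.3, -205. ]), array([10.1, 11.5]), np.float64(75.1)]
brass (291, 213, 51, 30) [array([ 613.7, -218.3]), array([13.4, 30.4]), np.float64(88.0)]
F [-3.9 -3.7  0.4] M [-1.57  1.39  0.07]
```

{"fn": "drive_tool", "kwargs": {"targets": [[1,0,0,0,1.5],[1,0,0,0,3],[1,0,0,0,4],[1,0,0,0,4]]}}

```text
clock: 48.5
position: [614.4, -210.4, 141.1]
ee_rot: [-0.579, 0.815, 0.0, -0.001]
contact_force: [-3.3, -4.6, 0.9]
gripper_width: 25.2
grasp_force: 59.3
```

Run:
```python
from h import *
im,c=shot("wrist","w32"); mv(613.5,-209.6,140,80); brass(im,c)
```

```text
mv [-0.4  1.1  1.1] roll -9.23 | now [ 614.5 -210.3  141.1] yaw 70.77 t 48.5 q6 -0.26 w 25.2
brass (296, 244, 16, 8) [array([ 623.8, -208.3]), array([4.3, 9.2]), np.float64(66.5)]
brass (325, 233, 21, 19) [array([ 605.2, -204.5]), array([10.4, 12.6]), np.float64(88.7)]
brass (290, 212, 52, 32) [array([ 613.6, -218.3]), array([13.4, 30.4]), np.float64(87.8)]
F [-3.8 -3.8  0.6] M [-1.62  1.45  0.19]
```

The slot stayed put while the moment rose, so the switch is at its stop. I back off to free the blade and lift.

{"fn": "drive_tool", "kwargs": {"targets": [[1,0,0,0,-4],[1,0,0,0,-8],[1,0,0,0,-10],[1,0,0,0,-10],[1,0,0,-5,-10],[1,0,0,-12,-10],[1,0,0,-30,-10],[1,0,0,-60,-10],[1,0,0,-78,-10],[1,0,0,-78,-10],[1,0,0,-78,-10]]}}

```text
clock: 49.65
position: [615.6, -209.0, 219.1]
ee_rot: [-0.647, 0.762, 0.0, 0.001]
contact_force: [0.2, 1.0, -2.9]
gripper_width: 25.6
grasp_force: 59.2
```

Run:
```python
from h import *
im,c=shot("wrist","w33"); brass(im,c); mv(507.2,-377.4,219,61.3)
g=cv2.cvtColor(im,cv2.COLOR_BGR2GRAY).astype(int)
for y in range(232,250,2): print(y,g[y,300:338].tolist())
```

```text
brass (301, 208, 39, 20) [array([ 614.3, -202.8]), array([13.5, 30.4]), np.float64(88.0)]
brass (299, 190, 40, 20) [array([ 613.7, -218.2]), array([13.2, 30.7]), np.float64(88.3)]
F [-0.5  0.2 -1.7] M [ 0.01  0.   -0.  ]
mv [183.5  79.1  -1.2] roll 19.38 | now [ 615.  -209.1  218. ] yaw 80.68 t 49.7 q6 -0.08 w 25.3
232 [97, 99, 99, 99, 98, 99, 99, 100, 100, 100, 101, 102, 100, 100, 101, 102, 102, 102, 103, 101, 102, 101, 103, 102, 102, 102, 100, 101, 102, 101, 100, 102, 101, 101, 100, 100, 100, 100]
234 [99, 97, 100, 100, 98, 99, 99, 99, 99, 99, 100, 101, 102, 100, 101, 100, 101, 101, 102, 102, 100, 101, 100, 103, 101, 102, 101, 99, 102, 101, 101, 101, 102, 100, 102, 101, 99, 99]
236 [98, 98, 99, 98, 98, 99, 99, 99, 97, 92, 92, 94, 93, 94, 94, 95, 94, 93, 95, 94, 93, 94, 94, 95, 94, 95, 94, 95, 99, 101, 102, 101, 101, 102, 101, 101, 100, 101]
238 [109, 98, 98, 98, 97, 101, 99, 101, 90, 72, 71, 71, 71, 73, 71, 71, 74, 72, 73, 71, 73, 73, 72, 73, 70, 70, 69, 73, 89, 101, 101, 101, 99, 100, 101, 100, 101, 100]
240 [130, 99, 97, 99, 100, 101, 100, 98, 86, 72, 72, 74, 72, 74, 72, 72, 72, 73, 72, 72, 71, 70, 72, 74, 72, 72, 69, 72, 85, 102, 101, 99, 101, 102, 100, 102, 101, 98]
242 [130, 100, 98, 100, 101, 100, 101, 98, 83, 70, 73, 71, 69, 70, 72, 72, 75, 75, 73, 72, 72, 72, 68, 70, 69, 71, 69, 68, 85, 102, 103, 100, 100, 102, 100, 101, 100, 100]
244 [135, 110, 99, 100, 100, 100, 101, 99, 98, 97, 100, 87, 67, 67, 72, 72, 74, 73, 75, 73, 72, 71, 69, 66, 75, 103, 119, 118, 113, 106, 101, 101, 102, 100, 101, 100, 102, 101]
246 [100, 101, 99, 101, 101, 102, 100, 102, 105, 111, 111, 99, 69, 66, 70, 74, 74, 74, 75, 72, 70, 71, 69, 67, 75, 104, 127, 124, 119, 105, 100, 101, 102, 102, 102, 101, 100, 95]
248 [99, 98, 100, 101, 101, 101, 100, 101, 102, 101, 99, 86, 66, 68, 73, 73, 74, 73, 74, 72, 71, 70, 68, 67, 67, 87, 103, 104, 101, 92, 86, 87, 86, 87, 86, 87, 86, 85]
```

The slot is at -1.9°, parallel to the bed, and the blade has not slipped in the grip. I return the screwdriver.

{"fn": "drive_tool", "kwargs": {"targets": [[1,25,11,-1,3],[1,55,24,-1,6],[1,85,37,-1,10],[1,115,50,-1,14],[1,145,62,-1,18],[1,168,72,-1,19.4],[1,180,78,-1,19.4],[1,183.5,79,-1,19.4],[1,183.5,79,-1,19.4],[1,183.5,79,-1,19.4],[1,183.5,79,-1,19.4]]}}

```text
clock: 50.8
position: [508.3, -377.4, 219.9]
ee_rot: [-0.51, 0.86, 0.0, 0.0]
contact_force: [-0.4, 0.5, -0.8]
gripper_width: 25.6
grasp_force: 59.3
```

Run:
```python
from h import *
mv(507.2,-377.6,118.5,61.3)
```

```text
mv [  0.7   0.8 101.4] roll 0.07 | now [ 508.3 -377.4  219.9] yaw 61.37 t 50.8 q6 -0.12 w 25.6
```

{"fn": "drive_tool", "kwargs": {"targets": [[1,0.7,0.8,15,0],[1,0.7,0.8,28,0],[1,0.7,0.8,36,0],[1,0.7,0.8,44,0],[1,0.7,0.8,52,0],[1,0.7,0.8,60,0],[1,0.7,0.8,60,0]]}}

```text
clock: 51.5
position: [505.9, -378.2, 158.5]
ee_rot: [-0.51, 0.86, 0.001, -0.001]
contact_force: [-0.8, 0.8, -1.0]
gripper_width: 25.3
grasp_force: 59.2
```

{"fn": "drive_tool", "kwargs": {"targets": [[1,0,0,10,0],[1,0,0,20,0],[1,0,0,29,0],[1,0,0,35,0],[1,0,0,38,0],[1,0,0,39.5,0],[1,0,0,40.3,0],[1,0,0,40.3,0]]}}

```text
clock: 52.3
position: [506.7, -378.6, 120.0]
ee_rot: [-0.51, 0.86, -0.0, 0.0]
contact_force: [0.3, -0.1, -1.4]
gripper_width: 25.4
grasp_force: 59.2
```

Run:
```python
from h import *
mv(507.2,-377.6,118.5,61.3); s=arm.read_state(); print(s["contact_force"],s["wrist_torque"])
```

```text
mv [-1.1  0.1  1.5] roll -0.01 | now [ 506.7 -378.6  120. ] yaw 61.29 t 52.3 q6 -0.11 w 25.4
[ 0.31706052 -0.12667085 -1.36902895] [ 0.06141522 -0.01895493  0.03758117]
```

In the hole, about 1.5 mm above the seat. I lower, release and rise.

{"fn": "drive_tool", "kwargs": {"targets": [[1,0,0,1,0],[1,0,0,1.4,0],[1,0,0,1.4,0],[-0.6,0,0,1.4,0],[-0.6,0,0,1.4,0],[-0.6,0,0,1.4,0],[-0.6,0,0,1.4,0],[-0.6,0,0,-30,0],[-0.6,0,0,-80,0],[-0.6,0,0,-130,0],[-0.6,0,0,-150,0],[-0.6,0,0,-150,0]]}}

```text
clock: 53.5
position: [508.1, -379.6, 274.9]
ee_rot: [-0.51, 0.86, -0.004, 0.002]
contact_force: [0.0, 0.6, -0.2]
gripper_width: 68.2
grasp_force: 0.0
```

Run:
```python
from h import *
im,c=shot("wrist","w34"); h=cv2.cvtColor(im,cv2.COLOR_BGR2HSV); V=h[...,2]
m=((V>42)&(V<78)).astype(np.uint8); m[300:]=0;m[:150]=0;m[:,:250]=0;m[:,390:]=0
m=cv2.morphologyEx(m,cv2.MORPH_OPEN,np.ones((3,3)))
k=max(cv2.findContours(m,cv2.RETR_EXTERNAL,cv2.CHAIN_APPROX_NONE)[0],key=cv2.contourArea)
print(cv2.boundingRect(k),"handle top",cv2.minAreaRect(cast(c,k.reshape(-1,2),165)[:,:2].astype(np.float32)))
a=cv2.imread("pics/top1.png"); t,ct=shot("top","top2"); s=cv2.imread("pics/scene0.png"); b,cb=shot("scene","sc2")
d=cv2.absdiff(a,t).max(2)>40; print("top changes",[cv2.boundingRect(k) for k in cv2.findContours(d.astype(np.uint8),0,2)[0] if cv2.contourArea(k)>25])
hs=cv2.cvtColor(t,cv2.COLOR_BGR2HSV); m=((hs[...,1]<90)&(hs[...,2]<115)).astype(np.uint8); m[:200]=0;m[250:]=0;m[:,:350]=0;m[:,:]=m; m[:,400:]=0
for k in cv2.findContours(m,0,2)[0]:
    if cv2.contourArea(k)>60: print("block",cv2.minAreaRect(cast(ct,k.reshape(-1,2),81)[:,:2].astype(np.float32)))
mv(507,-377,300,61); print(arm.read_state()["contact_force"])
```

```text
(302, 218, 40, 39) handle top ((507.3389587402344, -377.8226013183594), (24.519081115722656, 24.48941421508789), 61.43645095825195)
top changes [(355, 468, 22, 12), (235, 173, 405, 307)]
block ((616.520751953125, -73.99015808105469), (49.700279235839844, 77.33084869384766), 86.98055267333984)
mv [ -1.5  -0.3 -31.6] roll 0.27 | now [ 506.  -378.1  268.4] yaw 61.27 t 53.6 q6 -0.11 w 68.3
[-0.00472976  0.54298581 -0.30589708]
```

```bash
python3 -c "
from bench import arm
print(arm.job_done())"
```

```text
the job is handed in; nothing more can be done
None
```

The job is handed in (no verdict came back): strips 114, 102 and 90 are stacked on the bed within about 2 mm of centre, with the setup block on top; the magnet was then turned on to its stop with the screwdriver, and the screwdriver is back in its stand.

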